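# Empty the tall tube canister over the tipping ledge

## Task

Clear the used sample tubes into the white wash tray: put in every tube that lies loose on the bench, and those inside the tall steel canister. For the canister, first lift its loose cap off and set it into the square grey cap holder, knob up; then lean the canister on the ledge of the tipping stand with its foot on the rubber pad and let go, take a new grip on its lower half, and raise the foot until the mouth points well down over the tray and every tube has slid out. Finally stand the empty canister upright back on its cork mat, leave the cap in the holder, and do not knock over the bottle or the seedling cup.

Things in the scene. Friction and masses are not known exactly. Their poses are not given: they have to be found in the camera images.
- canister: tall square canister of bare steel, open at the top, 60 x 60 mm outside, 200 mm tall, walls 4 mm, floor 6 mm, 0.26 kg empty. It stands on the mat under its cap and holds 1 to 3 tubes. Origin: centre of its underside; z runs up its long axis to the mouth, x and y square to its sides
- mouth (a point): centre of the canister's mouth, 200 mm along its z from its origin; axes as the canister's
- cap: loose steel cap of the canister: a plate 60 x 60 x 8 mm with a square plug 44 x 44 x 14 mm below it and a black round knob 24 mm across and 28 mm high above it, 70 g. Origin: centre of the plug's underside; z up through the knob. The plate's underside is 14 mm, the knob's foot 22 mm and its top 50 mm above the origin. On the canister the plug hangs loosely in the mouth (4 mm play each side)
- cap_holder: fixed grey open square dish, 68 x 68 mm outside, 58 x 58 mm inside, 14 mm high, floor 5 mm. Origin: centre of its underside. The cap's plug stands in it on the floor, the plate just above the rim
- mat: fixed brown cork mat 100 x 100 x 3 mm on the bench on which the canister starts and ends. Origin: centre of its underside
- stand: fixed tipping stand. Origin: on the bench right under the ledge's middle. Ledge: a round aluminium bar along the stand's x, 16 mm across, 120 mm long, its axis 100 mm up, on a 12 mm thick upright plate. The tray lies on the stand's +y side: the canister is tipped towards +y, over the bar
- stand_pad (a point): centre of the top of the stand's rubber foot pad, 138 mm along -y from the stand's origin and 6 mm up. The pad is 110 mm (x) by 95 mm (y), gripping well (friction 0.9). Axes as the stand's
- tray: fixed white open wash tray, 180 mm (x) by 240 mm (y) outside, 55 mm high, wall and floor 5 mm. Its centre lies about 132 mm along +y from the stand's origin, sides parallel to the stand's. Origin: centre of its underside
- tube_A: an identical screw-cap sample tube, 95 mm long: clear glass body 23 mm across with a paper band, and a white cap 24 mm square and 20 mm long at one end (so it hardly rolls), 45 g, smooth (friction about 0.3). Origin at mid-length on its axis. Its long axis is its own x, cap towards +x. At the start it lies loose on the bench, or is absent
- tube_B: an identical screw-cap sample tube, 95 mm long: clear glass body 23 mm across with a paper band, and a white cap 24 mm square and 20 mm long at one end (so it hardly rolls), 45 g, smooth (friction about 0.3). Origin at mid-length on its axis. Its long axis is its own x, cap towards +x. At the start it lies loose on the bench, or is absent
- tube_C: an identical screw-cap sample tube, 95 mm long: clear glass body 23 mm across with a paper band, and a white cap 24 mm square and 20 mm long at one end (so it hardly rolls), 45 g, smooth (friction about 0.3). Origin at mid-length on its axis. Its long axis is its own x, cap towards +x. At the start it lies loose on the bench, or is absent
- tube_P: an identical screw-cap sample tube, 95 mm long: clear glass body 23 mm across with a paper band, and a white cap 24 mm square and 20 mm long at one end (so it hardly rolls), 45 g, smooth (friction about 0.3). Origin at mid-length on its axis. Its long axis is its own z, cap towards +z. At the start it stands inside the canister, or is absent
- tube_Q: an identical screw-cap sample tube, 95 mm long: clear glass body 23 mm across with a paper band, and a white cap 24 mm square and 20 mm long at one end (so it hardly rolls), 45 g, smooth (friction about 0.3). Origin at mid-length on its axis. Its long axis is its own z, cap towards +z. At the start it stands inside the canister, or is absent
- tube_R: an identical screw-cap sample tube, 95 mm long: clear glass body 23 mm across with a paper band, and a white cap 24 mm square and 20 mm long at one end (so it hardly rolls), 45 g, smooth (friction about 0.3). Origin at mid-length on its axis. Its long axis is its own z, cap towards +z. At the start it stands inside the canister, or is absent
- amber_bottle: bystander: amber reagent bottle with blue cap, 70 mm across, 155 mm tall. Origin: centre of its underside, z up. Must not be knocked over
- seedling_cup: bystander: clear cup of seedlings, 68 mm across, 75 mm tall plus green leaves. Origin: centre of its underside, z up. Must not be knocked over

How it is judged:
On the way, in this order (a step that is already met when the one before it is completed fails the run):
1. the cap is set down in the cap holder, knob up, and let go (horizontal distance between cap and cap_holder below 0.012 m and height (world z) of cap below 0.01 m and angle between cap's own z axis and vertical below 0.12 rad and contact force between the fingers and cap below 0.1 N), for 0.2 s.
2. the canister leans on the ledge bar, foot on the pad, at rest with the gripper off it (angle between canister's own z axis and vertical between 0.4 and 1.3 rad and contact force between canister and stand above 0.5 N and y of canister in the frame of stand below -0.08 m and height (world z) of canister below 0.08 m and contact force between the fingers and canister below 0.1 N and linear speed of canister below 0.02 m/s), for 0.4 s.
3. gripped in its lower half, the canister is raised by the foot until its mouth points at least 20 degrees below level, over the tray (angle between canister's own z axis and vertical above 1.92 rad and y of mouth in the frame of tray between -0.125 and 0.12 m and x of mouth in the frame of tray between -0.09 and 0.09 m and z of the grasp point in the frame of canister below 0.105 m and contact force between the fingers and canister above 1 N), for 0.1 s.
At the end, for the whole second after the job is handed in: every tube present lies at rest in the wash tray (its middle within the walls and under 60 mm high); the cap stands knob up in the cap holder (within 12 mm of its centre); the canister stands upright on the mat (centres within 30 mm), at rest (x of tube_A in the frame of tray between -0.085 and 0.085 m and y of tube_A in the frame of tray between -0.115 and 0.115 m and height (world z) of each of tube_A, tube_B, tube_C, tube_P, tube_Q, tube_R below 0.06 m and linear speed of each of tube_A, tube_B, tube_C, tube_P, tube_Q, tube_R below 0.03 m/s and x of tube_B in the frame of tray between -0.085 and 0.085 m and y of tube_B in the frame of tray between -0.115 and 0.115 m and x of tube_C in the frame of tray between -0.085 and 0.085 m and y of tube_C in the frame of tray between -0.115 and 0.115 m and x of tube_P in the frame of tray between -0.085 and 0.085 m and y of tube_P in the frame of tray between -0.115 and 0.115 m and x of tube_Q in the frame of tray between -0.085 and 0.085 m and y of tube_Q in the frame of tray between -0.115 and 0.115 m and x of tube_R in the frame of tray between -0.085 and 0.085 m and y of tube_R in the frame of tray between -0.115 and 0.115 m and horizontal distance between cap and cap_holder below 0.012 m and height (world z) of cap below 0.01 m and angle between cap's own z axis and vertical below 0.12 rad and horizontal distance between canister and mat below 0.03 m and height (world z) of canister below 0.008 m and angle between canister's own z axis and vertical below 0.08 rad and linear speed of canister below 0.02 m/s); the robot touches nothing.
It fails at once if the amber bottle or the seedling cup is knocked over (angle between any of amber_bottle, seedling_cup's own z axis and vertical above 0.5 rad).
Of tube_A, tube_B, tube_C only 1 to 3 are there at a start; the rules pass over those that are not, and their reading is None.
Of tube_P, tube_Q, tube_R only 1 to 3 are there at a start; the rules pass over those that are not, and their reading is None.
At some moment in a run one of tube_A, tube_B, tube_C may be knocked a few centimetres aside while the robot is not near it.
It also fails if it takes over 210 s, if anything falls off the work surface, if the arm or the gripper's body presses on something with over 40 N, if the wrist force passes 120 N, or if a joint passes its speed limit or range.

## Robot

A 7-joint arm with a two-finger parallel gripper is mounted at the origin on the work surface. World frame = base frame: x ahead of the robot, y to its left, z up, the work surface at z = 0. Lengths are in m, angles in rad, forces in N, time in s.
With the tool pointing down it reaches from about 0.4 to 0.875 m from the base axis. Payload 19.3 kg.
Tool frame: the origin (TCP) lies at the very end of the fingers, on their centre line; the grasp point (between the pads) lies 19 mm behind it; z points along the fingers, y is the line along which they close (so a half turn about z gives the same grasp; the last joint's range is limited). The gripper opens to 85 mm and grips with 20 to 120 N. Pads are 22 mm wide; open, the fingers measure 114 mm over their backs; the gripper's body (76 mm by 85 mm) begins 54 mm behind the grasp point. The pads swing forward as they close: fully open they stand 13 mm farther back than shut.
Start: joints at [1.085, 0.521, -0.036, 1.599, 0.021, 1.021, -0.113], TCP at [0.252, -0.572, 0.231] pointing down, gripper open.
Joint ranges: [-2.91, 2.91], [-0.3, 2.13], [-1.5, 1.42], [0.17, 2.43], [-1.26, 4.41], [0.16, 1.93], [-2.52, 2.52]. Speed limits (rad/s): [1.89, 1.89, 2.39, 2.39, 3.01, 3.01, 3.01].

## Interface

Orientations are given as [roll, pitch, yaw] about the fixed x, y, z axes, in that order (R = Rz(yaw) Ry(pitch) Rx(roll)).
In Python, from workcell import bot, grab_frame, calibration, job gives the robot as it stands.
- The arm moves only by the shell command python3 -m creep [FORCE], which reads ROWS from standard input. ROWS is a JSON list of rows, 1 to 5 of them, each an object with the fields aperture (the finger opening in m), dx, dy, dz (the shift in parts of the range, where 1.0 means 500 mm), wx, wy, wz (a rotation vector in shares of pi rad (1.0 is pi rad)); a field left out counts as zero (the opening has to be given); each row is the pose to reach, as a shift and turn from the pose commanded when the command began, along the tool's axes at that moment; what a row does not reach only later rows make up. A row lasts 1/8 s, in which the tool goes at most 0.0625 m and 0.188 rad, less where a joint would pass 70% of its speed; a pose out of reach is approached as far as the arm can. The fingers move at their own pace and stop on an object; FORCE is the grip in N (left out, the last holds). Time passes only in rows, so rows that do not move let the fingers close. It prints the time, the measured TCP pose, the force, the opening and the grip force at its end. Shift and turn numbers lie between -1 and 1, and a call with a number outside is refused. Input that does not fit is refused with a message, and nothing moves.
- bot.observe(): the state, without advancing time (a new reading comes with each control period).
- grab_frame(name): name is "scene" or "top" or "wrist"; returns (picture, depth): 420x560x3 uint8, blue, green, red; 420x560 float32, m along the optical axis (not along the pixel's ray), 0 where there is no reading.
- calibration(name): a dict with "vfov" (degrees; the focal length in pixels is half the picture's height over the tangent of half this angle, whatever the lens; pixels are square), "cx", "cy" (the principal point, pixels), "eye" and "attitude" of the camera in the world. Camera axes: x right, y down, z forward; pixel columns grow to the right and rows downward; lengths in m; the calibration is good to about 2 mm. A picture is of the moment at which its call begins: read the wrist's pose just before it. calibration takes no time and is no camera call; for the wrist camera it gives the pose at the moment of the call.
- job.job_done(): hands the job in; it is judged then, once.
The state is a dict: "clock": time; "qpos": joint angles; "qd": joint speeds; "joint_efforts": joint torques, N m; "position": TCP position; "tool_rot": TCP orientation; "force": force on the tool from outside, world axes, zero at the start; "moment": the same for the moment, N m; "grip_width": finger opening in m; "finger_force": force on a finger pad.
Only numpy, scipy, OpenCV 4.12 (cv2) and the standard library are available. Lean on these libraries where they do the work, as an engineer would, in place of code of your own. Each camera call takes 0.05 s, during which the arm holds its last target. There are 200 camera calls.

## Working session

There is one attempt and no reset: what is moved stays moved. The work goes in short steps, Python scripts to look and compute and a shell command to move; the robot and the scene stay as the last step left them, time stands still between calls to the robot, and variables do not carry over. Pictures are saved under pics/ and viewed, at most 14 in all, crops included, and the job is handed in when it is done.

```bash
mkdir -p pics; ls; python3 - <<'E'
from workcell import bot, grab_frame, calibration, job
import cv2
for n in ("scene","top"):
    im,d=grab_frame(n); cv2.imwrite(f"pics/{n}0.png",im); print(n,calibration(n), d.min(),d.max())
    import numpy as np; np.save(f"{n}0.npy",d)
print(calibration("wrist")); print(bot.observe())
E
```

```text
pics
scene {'vfov': 45.907744128297544, 'cx': 277.9472110000532, 'cy': 219.73958193054966, 'eye': array([ 1.09600893, -0.39643211,  1.07864904]), 'attitude': array([-2.57747612,  0.00666302,  1.05351722])} 0.0 3.0312467
top {'vfov': 44.994957870586056, 'cx': 284.0204501652587, 'cy': 208.42594196644228, 'eye': array([ 0.33622592, -0.08377196,  1.24311885]), 'attitude': array([-2.91462324, -0.0031652 , -1.68055334])} 0.0 2.289303
{'vfov': 67.44829706781903, 'cx': 280.35593797108305, 'cy': 204.01544897365088, 'eye': array([ 0.32036507, -0.54209596,  0.37396796]), 'attitude': array([ 2.84579737e+00,  2.21933601e-03, -1.15471542e+00])}
{'clock': 0.1, 'qpos': array([ 1.0848031 ,  0.52195748, -0.03632493,  1.59993602,  0.02123893,
        1.02108117, -0.11277479]), 'qd': array([ 0.0013139 ,  0.00100899,  0.00124553, -0.00309732,  0.00018561,
        0.00029222,  0.00144453]), 'joint_efforts': array([ 3.11757052e-03, -9.28498793e+01,  1.98392138e+00, -3.70536339e+01,
        1.80888351e-02,  5.31893442e-03, -6.05381388e-05]), 'position': array([ 0.25228937, -0.57150143,  0.23078677]), 'tool_rot': array([-3.14060176e+00,  1.02786416e-04,  4.15825426e-01]), 'force': array([-0.07825899,  0.09781051, -0.95369627]), 'moment': array([-0.02733247,  0.04354058,  0.01836223]), 'finger_force': 0.0, 'grip_width': 0.08544384944071873}
```

View pics/scene0.png

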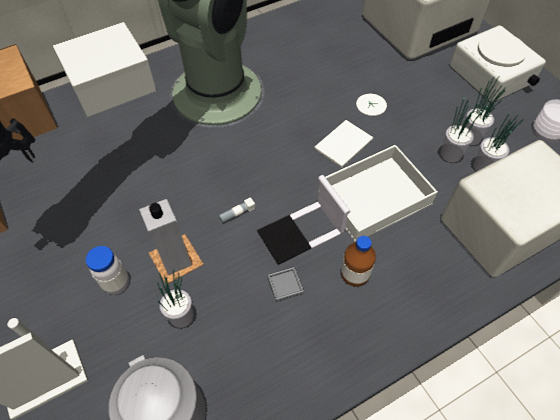

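View pics/top0.png

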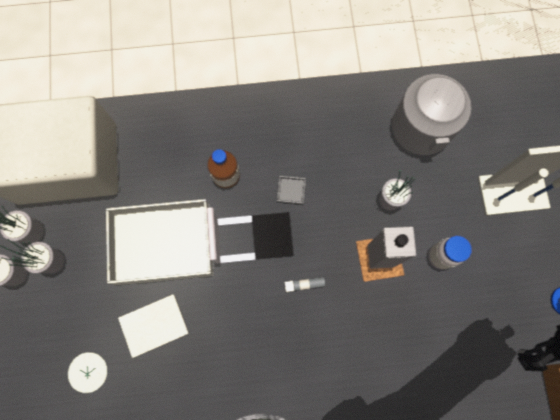

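Both views show the same layout. In the top view: capped canister with knob at (402,240) on the mat at (381,258), one loose tube at (305,285), holder at (291,190), pad at (273,236), ledge plate at (211,238) and tray at (158,243). The bottle is at (222,168) and the cup at (396,192). Now I'll measure them.

```bash
cat > h.py <<'E'
import numpy as np, cv2
from scipy.spatial.transform import Rotation as Ro
from workcell import bot, grab_frame, calibration, job
R=lambda a: Ro.from_euler('xyz',a).as_matrix()
def rays(c,uv):
    uv=np.atleast_2d(uv).astype(float); f=210/np.tan(np.radians(c['vfov'])/2)
    return np.c_[(uv[:,0]-c['cx'])/f,(uv[:,1]-c['cy'])/f,np.ones(len(uv))]@R(c['attitude']).T
def plane(c,uv,z):
    r=rays(c,uv); return c['eye']+r*((z-c['eye'][2])/r[:,2])[:,None]
def cloud(c,d):
    v,u=np.mgrid[:d.shape[0],:d.shape[1]]
    return (c['eye']+rays(c,np.c_[u.ravel(),v.ravel()])*d.reshape(-1,1)).reshape(*d.shape,3)
def rect(c,mask,z):
    cs=cv2.findContours(mask.astype(np.uint8),0,cv2.CHAIN_APPROX_NONE)[0]
    k=max(cs,key=cv2.contourArea)[:,0]
    p=plane(c,k,z)[:,:2]; (x,y),(w,h),a=cv2.minAreaRect((p*1000).astype(np.float32))
    return np.round([x,y,w,h,a],1), k.min(0),k.max(0)
def box(m,x0,y0,x1,y1):
    o=np.zeros_like(m); o[y0:y1,x0:x1]=m[y0:y1,x0:x1]; return o
def to_tool(target,rpy=None,s=None):
    "shift in tool axes and rotvec to reach a TCP target (world)"
    s=s or bot.observe(); T=R(s['tool_rot'])
    dr=Ro.from_matrix(T.T@R(rpy)).as_rotvec() if rpy is not None else np.zeros(3)
    return np.round(T.T@(np.array(target)-s['position']),4),np.round(dr,4)
E
python3 - <<'E'
from h import *
B={'top':dict(pad=(245,205,300,265),mat=(350,230,415,290),hold=(272,172,312,208),tray=(100,195,216,290),tube=(280,272,330,296),knob=(390,230,415,250),plate=(380,222,420,262),bot=(200,140,245,190),cup=(378,170,416,215)),
 'scene':dict(pad=(255,212,312,265),mat=(145,232,207,283),hold=(265,265,305,302),tray=(318,145,440,240),tube=(215,195,260,226),knob=(145,200,168,222),plate=(135,195,180,232))}
for n in B:
    im=cv2.imread(f"pics/{n}0.png"); c=calibration(n); d=np.load(f"{n}0.npy"); P=cloud(c,d); b=B[n]
    hsv=cv2.cvtColor(im,cv2.COLOR_BGR2HSV); H,S,V=cv2.split(hsv)
    print(n)
    print('pad',rect(c,box(V<28,*b['pad']),.006))
    print('mat',rect(c,box((S>110)&(V>60),*b['mat']),.003))
    print('hold',rect(c,box(V>62,*b['hold']),.014), )
    print('tray',rect(c,box((V>130),*b['tray']),.055))
    print('tube',rect(c,box(V>85,*b['tube']),.012))
    print('cap',rect(c,box(V>170,*b['tube']),.018))
    print('knob',rect(c,box(V<50,*b['knob']),.235))
    print('plate',rect(c,box(V>110,*b['plate']),.211))
    for k,(z0,z1) in dict(plate=(.203,.218),knob=(.228,.25),hold=(.009,.02),tray=(.045,.065),tube=(.008,.03)).items():
        x0,y0,x1,y1=b[k]; q=P[y0:y1,x0:x1].reshape(-1,3); q=q[(q[:,2]>z0)&(q[:,2]<z1)]
        if len(q)>5: print(' depth',k,len(q),np.round(cv2.minAreaRect((q[:,:2]*1000).astype(np.float32))[0],1),np.round(cv2.minAreaRect((q[:,:2]*1000).astype(np.float32))[1:][0],1),cv2.minAreaRect((q[:,:2]*1000).astype(np.float32))[2],np.round(np.median(q[:,2]),4))
    # bar/ledge
    if n=='top':
        q=P[190:290,195:260].reshape(-1,3); q=q[(q[:,2]>.09)&(q[:,2]<.12)]; print('bar',len(q),cv2.minAreaRect((q[:,:2]*1000).astype(np.float32)),q[:,2].max())
        for k in('bot','cup'):
            x0,y0,x1,y1=b[k];q=P[y0:y1,x0:x1].reshape(-1,3);q=q[q[:,2]>.06];print(k,q.min(0).round(3),q.max(0).round(3))
E
```

```text
topTraceback (most recent call last):
  File "<stdin>", line 8, in <module>
  File "h.py", line 15, in rect
    k=max(cs,key=cv2.contourArea)[:,0]
      ~~~^^^^^^^^^^^^^^^^^^^^^^^^
ValueError: max() iterable argument is empty
```

```bash
cat > meas.py <<'E'
from h import *
B={'top':dict(pad=(250,208,298,264),mat=(350,230,415,290),hold=(272,172,312,208),tray=(100,195,209,290),tube=(280,272,330,296),knob=(390,230,415,250),plate=(380,222,420,262),bot=(200,140,245,190),cup=(378,170,416,215)),
 'scene':dict(pad=(257,214,310,264),mat=(145,232,207,283),hold=(265,265,305,302),tray=(318,145,440,240),tube=(215,195,260,226),knob=(145,200,168,222),plate=(135,195,180,232))}
def MA(q): 
    (x,y),(w,h),a=cv2.minAreaRect((q[:,:2]*1000).astype(np.float32)); return np.round([x,y,w,h,a],1)
for n in B:
    im=cv2.imread(f"pics/{n}0.png"); c=calibration(n); d=np.load(f"{n}0.npy"); P=cloud(c,d); b=B[n]
    hsv=cv2.cvtColor(im,cv2.COLOR_BGR2HSV); H,S,V=cv2.split(hsv); print(n)
    def go(k,m,z,bk=None):
        try: print(k,rect(c,box(m,*b[bk or k]),z)[0])
        except Exception as e: print(k,'none')
    x0,y0,x1,y1=b['pad']; print('V pad', np.percentile(V[y0:y1,x0:x1],[5,30,60,95]))
    for k in('hold','knob'): x0,y0,x1,y1=b[k];print('V',k, np.percentile(V[y0:y1,x0:x1],[5,30,60,95]))
    vp=V[236,273] if n=='top' else V[238,283]
    go('pad',V<vp+12,.006); go('mat',(S>110)&(V>60),.003); go('hold',V>70,.014); go('tray',V>130,.055)
    go('tube',V>85,.012); go('cap',V>170,.018,'tube'); go('knob',V<50,.235); go('plate',V>110,.211)
    for k,(z0,z1) in dict(plate=(.203,.218),knob=(.228,.25),hold=(.009,.02),tray=(.045,.065),tube=(.008,.03)).items():
        x0,y0,x1,y1=b[k]; q=P[y0:y1,x0:x1].reshape(-1,3); q=q[(q[:,2]>z0)&(q[:,2]<z1)]
        if len(q)>5: print(' depth',k,len(q),MA(q),np.median(q[:,2]).round(4))
    if n=='top':
        q=P[190:290,195:260].reshape(-1,3); q=q[(q[:,2]>.09)&(q[:,2]<.12)]; print('bar',len(q),MA(q),q[:,2].max())
        for k in('bot','cup'):
            x0,y0,x1,y1=b[k];q=P[y0:y1,x0:x1].reshape(-1,3);q=q[q[:,2]>.06];print(k,q.min(0).round(3),q.max(0).round(3))
E
python3 meas.py
```

```text
top
V pad [37. 41. 55. 90.]
V hold [ 82.  87. 119. 155.]
V knob [ 52.  140.4 219.  226. ]
pad [555.3 -82.2  92.1 109.3  89.8]
mat [ 471.2 -338.5  100.7  100.     2.7]
hold [ 664.7 -143.    98.7   91.    83.8]
tray [564.5 188.3 246.8 183.7  89.1]
tube [ 428.6 -147.8  118.7   55.    83.7]
cap [ 426.9 -147.1   26.4   19.    83.7]
knob [ 471.9 -332.5   16.7    6.9   31.5]
plate [ 477.8 -342.    64.3   64.6   86.7]
 depth plate 745 [ 477.  -342.5   62.4   61.4   87.1] 0.2106
 depth knob 122 [ 477.1 -341.8   22.1   22.7    1.4] 0.2384
 depth hold 207 [ 665.7 -142.8   67.8   69.1   78.2] 0.013
 depth tray 869 [564.8 189.4 241.1 181.6  89. ] 0.0538
 depth tube 387 [ 426.6 -147.8   23.5   94.4    1.5] 0.0216
bar 371 [557.4  54.6  16.4 119.8  89.6] 0.11332792021577065
bot [ 0.336 -0.084  0.06 ] [0.752 0.051 1.243]
cup [ 0.336 -0.422  0.06 ] [ 0.648 -0.084  1.243]
scene
V pad [26.  29.  86.4 96. ]
V hold [ 78.  93. 129. 147.]
V knob [  7.25  49.   203.   210.  ]
pad [558.5 -82.8  94.3 109.8  89.5]
mat [ 472.  -327.4  101.5   76.3    2.6]
hold [ 666.9 -142.5   93.7   92.7   60.2]
tray [566.7 189.7 242.4 200.5  89.1]
tube [ 426.1 -146.3  118.1   92.8   60.1]
cap [ 429.3 -143.5   25.3   93.     8.7]
knob [ 485.2 -342.6   21.5   39.5   88.8]
plate [ 479.1 -341.8   63.6   64.7   85.9]
 depth plate 603 [ 478.6 -342.4   60.6   63.3   86.1] 0.2119
 depth knob 119 [ 479.7 -343.1   22.2   22.8    1.1] 0.2395
 depth hold 306 [ 667.4 -142.7   69.1   69.3   78. ] 0.014
 depth tray 1025 [565.3 178.9 262.7 184.2  89.2] 0.054
 depth tube 344 [ 426.6 -144.8   83.    84.7   51.5] 0.0219
```

```bash
cat > t.py <<'E'
import sys; from h import *
v=[float(x) for x in sys.argv[1:]]; s=bot.observe()
print(np.round(s['clock'],2),s['position'].round(4),s['tool_rot'].round(3),'q',s['qpos'].round(2),'F',s['force'].round(1),round(s['grip_width'],4),round(s['finger_force'],1))
if v: print(*to_tool(v[:3],v[3:6] or None,s))
E
python3 t.py .4266 -.1470 .15 3.1416 0 1.597
```

```text
0.1 [ 0.2523 -0.5715  0.2308] [-3.141  0.     0.416] q [ 1.08  0.52 -0.04  1.6   0.02  1.02 -0.11] F [-0.1  0.1 -1. ] 0.0854 0.0
[ 0.3309 -0.3178  0.0811] [-9.0000e-04 -5.0000e-04 -1.1812e+00]
```

The manual's scale: shifts go in shares of 500 mm and turns go in shares of pi rad. Converting my numbers, 0.205 m / 0.5 = 0.41, -0.198 m / 0.5 = -0.396, -0.75 rad / 3.1416 = -0.2387.

```bash
echo '[{"aperture": 0.05,"dx": 0.08,"dy": -0.08,"dz": 0.02,"wz": -0.0477},{"aperture": 0.05,"dx": 0.166,"dy": -0.158,"dz": 0.04,"wz": -0.0955},{"aperture": 0.05,"dx": 0.248,"dy": -0.238,"dz": 0.06,"wz": -0.1432},{"aperture": 0.05,"dx": 0.332,"dy": -0.318,"dz": 0.08,"wz": -0.191},{"aperture": 0.05,"dx": 0.41,"dy": -0.396,"dz": 0.1,"wz": -0.2387}]' | python3 -m creep 40; python3 t.py .4266 -.1470 .15 3.1416 0 1.597
```

```text
clock: 0.72
position: [0.3604, -0.306, 0.181]
tool_rot: [3.141, -0.0, 1.171]
force: [0.6, -0.8, -0.5]
grip_width: 0.0503
finger_force: 0.0
0.72 [ 0.3604 -0.306   0.181 ] [ 3.141 -0.     1.171] q [ 0.81  0.36 -0.29  2.03  0.15  0.77  0.03] F [ 0.6 -0.8 -0.5] 0.0503 0.0
[ 0.1722 -0.0009  0.031 ] [ 1.000e-04 -0.000e+00 -4.261e-01]
```

In the tool's units: 0.172 m / 0.5 = 0.344, 0.115 m / 0.5 = 0.23, -0.426 rad / 3.1416 = -0.1356.

```bash
echo '[{"aperture": 0.06,"dx": 0.12,"dz": 0.02,"wz": -0.0477},{"aperture": 0.06,"dx": 0.23,"dz": 0.04,"wz": -0.0955},{"aperture": 0.06,"dx": 0.344,"dy": -0.002,"dz": 0.062,"wz": -0.1356},{"aperture": 0.06,"dx": 0.344,"dy": -0.002,"dz": 0.062,"wz": -0.1356}]' | python3 -m creep 40; echo '[{"aperture": 0.06,"dz": 0.1},{"aperture": 0.06,"dz": 0.2},{"aperture": 0.06,"dz": 0.26},{"aperture": 0.06,"dz": 0.294},{"aperture": 0.06,"dz": 0.294}]' | python3 -m creep; python3 t.py .4266 -.1470 .003 3.1416 0 1.597
```

```text
clock: 1.23
position: [0.4278, -0.1455, 0.1497]
tool_rot: [-3.141, -0.002, 1.6]
force: [-0.4, -0.9, 0.4]
grip_width: 0.0601
finger_force: 0.0
clock: 1.85
position: [0.426, -0.1496, 0.0024]
tool_rot: [-3.139, -0.0, 1.591]
force: [0.4, -0.2, -0.3]
grip_width: 0.06
finger_force: 0.0
1.85 [ 0.426  -0.1496  0.0024] [-3.139 -0.     1.591] q [ 0.39  0.68 -0.24  2.17  0.46  0.34 -0.22] F [ 0.4 -0.2 -0.3] 0.06 0.0
[ 0.0026  0.0007 -0.0006] [-0.0023 -0.0002 -0.0059]
```

In the tool's units: -0.15 m / 0.5 = -0.3, -0.09 m / 0.5 = -0.18.

```bash
echo '[{"aperture": 0.01},{"aperture": 0.01},{"aperture": 0.01},{"aperture": 0.01},{"aperture": 0.01}]' | python3 -m creep 40; echo '[{"aperture": 0.01,"dz": -0.08},{"aperture": 0.01,"dz": -0.18},{"aperture": 0.01,"dz": -0.3},{"aperture": 0.01,"dz": -0.3}]' | python3 -m creep; python3 t.py .527 .215 .15 3.1416 0 1.57
```

```text
clock: 2.48
position: [0.4273, -0.1498, 0.0042]
tool_rot: [3.14, 0.001, 1.591]
force: [-1.7, -0.3, 9.9]
grip_width: 0.0212
finger_force: 38.7
clock: 2.98
position: [0.4286, -0.1502, 0.1574]
tool_rot: [3.135, 0.003, 1.591]
force: [0.4, -0.3, -1.4]
grip_width: 0.0212
finger_force: 39.8
2.98 [ 0.4286 -0.1502  0.1574] [3.135e+00 3.000e-03 1.591e+00] q [ 0.57  0.39 -0.45  2.09  0.26  0.7  -0.03] F [ 0.4 -0.3 -1.4] 0.0212 39.8
[0.3632 0.1056 0.0071] [0.0068 0.0028 0.0207]
```

In the tool's units: 0.28 m / 0.5 = 0.56, 0.225 m / 0.5 = 0.45.

```bash
echo '[{"aperture": 0.01,"dx": 0.1,"dy": 0.03,"dz": -0.02},{"aperture": 0.01,"dx": 0.22,"dy": 0.06,"dz": -0.04},{"aperture": 0.01,"dx": 0.34,"dy": 0.1,"dz": -0.06},{"aperture": 0.01,"dx": 0.45,"dy": 0.13,"dz": -0.06},{"aperture": 0.01,"dx": 0.56,"dy": 0.16,"dz": -0.06}]' | python3 -m creep ; echo '[{"aperture": 0.01,"dx": 0.1,"dy": 0.026},{"aperture": 0.01,"dx": 0.166,"dy": 0.052,"wz": 0.0032},{"aperture": 0.01,"dx": 0.166,"dy": 0.052,"wz": 0.0064},{"aperture": 0.01,"dx": 0.166,"dy": 0.052,"dz": 0.06,"wz": 0.0064},{"aperture": 0.01,"dx": 0.166,"dy": 0.052,"dz": 0.12,"wz": 0.0064}]' | python3 -m creep;  python3 t.py .527 .215 .012 3.1416 0 1.57
```

```text
clock: 3.6
position: [0.5011, 0.134, 0.1833]
tool_rot: [3.141, 0.0, 1.592]
force: [1.0, -0.8, -0.0]
grip_width: 0.0211
finger_force: 39.8
clock: 4.22
position: [0.5251, 0.2147, 0.1225]
tool_rot: [3.141, 0.001, 1.571]
force: [0.7, 0.1, -1.9]
grip_width: 0.0214
finger_force: 39.8
4.22 [0.5251 0.2147 0.1225] [3.141e+00 1.000e-03 1.571e+00] q [-0.16  0.61 -0.47  1.83  0.37  0.79 -0.82] F [ 0.7  0.1 -1.9] 0.0214 39.8
[0.0004 0.0018 0.1105] [0.0003 0.0006 0.0008]
```

In the tool's units: 0.11 m / 0.5 = 0.22, 0.105 m / 0.5 = 0.21.

```bash
echo '[{"aperture": 0.01,"dy": 0.004,"dz": 0.08},{"aperture": 0.01,"dy": 0.004,"dz": 0.16},{"aperture": 0.01,"dy": 0.004,"dz": 0.21},{"aperture": 0.01,"dy": 0.004,"dz": 0.22},{"aperture": 0.01,"dy": 0.004,"dz": 0.22}]' | python3 -m creep ; echo '[{"aperture": 0.045},{"aperture": 0.045},{"aperture": 0.045,"dz": -0.12},{"aperture": 0.045,"dz": -0.24},{"aperture": 0.045,"dz": -0.36}]' | python3 -m creep;  python3 t.py .45 -.34 .30 3.1416 0 1.51; python3 - <<'E'
from h import *
im,d=grab_frame('top'); cv2.imwrite('pics/top1.png',im)
E
```

```text
clock: 4.85
position: [0.5273, 0.2155, 0.0138]
tool_rot: [3.141, 0.0, 1.571]
force: [-0.3, -0.2, 0.0]
grip_width: 0.0215
finger_force: 39.8
clock: 5.48
position: [0.527, 0.2157, 0.1958]
tool_rot: [3.141, -0.0, 1.572]
force: [0.6, 0.5, 0.2]
grip_width: 0.045
finger_force: 0.0
5.48 [0.527  0.2157 0.1958] [ 3.141 -0.     1.572] q [-0.12  0.52 -0.52  1.77  0.31  0.94 -0.76] F [0.6 0.5 0.2] 0.045 0.0
[-0.5556 -0.0775 -0.1044] [ 0.0004 -0.0002  0.0619]
```

View pics/top1.png

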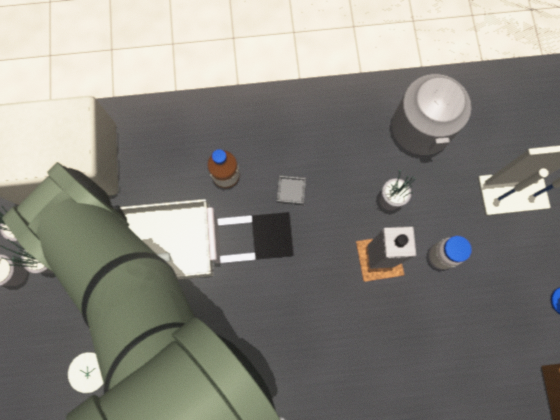

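The tube has left the bench, and a shape shows inside the tray near (160,258). Next is the cap.

In the tool's units: -0.29 m / 0.5 = -0.58, -0.23 m / 0.5 = -0.46.

```bash
echo '[{"aperture": 0.06,"dx": -0.1,"dy": -0.014,"dz": -0.08},{"aperture": 0.06,"dx": -0.22,"dy": -0.03,"dz": -0.14},{"aperture": 0.06,"dx": -0.34,"dy": -0.048,"dz": -0.2},{"aperture": 0.06,"dx": -0.46,"dy": -0.064,"dz": -0.2},{"aperture": 0.06,"dx": -0.58,"dy": -0.08,"dz": -0.2}]' | python3 -m creep ; echo '[{"aperture": 0.06,"dx": -0.12,"dy": -0.01},{"aperture": 0.06,"dx": -0.24,"dy": -0.02,"wz": 0.0064},{"aperture": 0.06,"dx": -0.36,"dy": -0.026,"wz": 0.0127},{"aperture": 0.06,"dx": -0.47,"dy": -0.036,"wz": 0.0197},{"aperture": 0.06,"dx": -0.524,"dy": -0.036,"wz": 0.0197}]' | python3 -m creep;  python3 t.py .4780 -.3425 .27 3.1416 0 1.51
```

```text
clock: 6.15
position: [0.488, -0.0692, 0.2944]
tool_rot: [3.14, 0.001, 1.572]
force: [1.6, -0.1, -0.3]
grip_width: 0.0599
finger_force: 0.0
clock: 6.78
position: [0.4695, -0.3323, 0.2934]
tool_rot: [3.142, 0.001, 1.506]
force: [-0.2, 0.9, 0.3]
grip_width: 0.0599
finger_force: 0.0
6.78 [ 0.4695 -0.3323  0.2934] [3.142e+00 1.000e-03 1.506e+00] q [ 0.76  0.4  -0.34  1.65  0.14  1.12  0.32] F [-0.2  0.9  0.3] 0.0599 0.0
[-0.0096  0.0092  0.0235] [ 0.      0.0009 -0.0038]
```

In the tool's units: 0.077 m / 0.5 = 0.154, 0.06 m / 0.5 = 0.12.

```bash
echo '[{"aperture": 0.05,"dx": -0.02,"dy": 0.018},{"aperture": 0.05,"dx": -0.02,"dy": 0.018,"dz": 0.06},{"aperture": 0.05,"dx": -0.02,"dy": 0.018,"dz": 0.12},{"aperture": 0.05,"dx": -0.02,"dy": 0.018,"dz": 0.154},{"aperture": 0.05,"dx": -0.02,"dy": 0.018,"dz": 0.154}]' | python3 -m creep ; python3 t.py .4780 -.3425 .216;  echo '[{"aperture": 0.01},{"aperture": 0.01},{"aperture": 0.01},{"aperture": 0.01}]' | python3 -m creep 30;  echo '[{"aperture": 0.01,"dz": -0.04},{"aperture": 0.01,"dz": -0.08},{"aperture": 0.01,"dz": -0.16},{"aperture": 0.01,"dz": -0.16}]' | python3 -m creep; python3 t.py .6667 -.1427 .29 3.1416 0 1.36
python3 - <<'E'
from h import *
im,d=grab_frame('scene'); cv2.imwrite('pics/s2.png',im[100:330,60:360])
E
```

```text
clock: 7.4
position: [0.4792, -0.3389, 0.2158]
tool_rot: [-3.141, -0.001, 1.511]
force: [0.5, -0.1, -0.0]
grip_width: 0.0502
finger_force: 0.0
7.4 [ 0.4792 -0.3389  0.2158] [-3.141e+00 -1.000e-03  1.511e+00] q [ 0.75  0.49 -0.33  1.71  0.18  0.97  0.29] F [ 0.5 -0.1 -0. ] 0.0502 0.0
[-0.0036 -0.001  -0.0002] [0. 0. 0.]
clock: 7.9
position: [0.4796, -0.34, 0.2175]
tool_rot: [3.14, 0.001, 1.51]
force: [-1.2, 1.1, 7.2]
grip_width: 0.0229
finger_force: 29.3
clock: 8.4
position: [0.4802, -0.3403, 0.2995]
tool_rot: [3.137, 0.003, 1.51]
force: [0.5, -0.5, -2.0]
grip_width: 0.0229
finger_force: 29.6
8.4 [ 0.4802 -0.3403  0.2995] [3.137e+00 3.000e-03 1.510e+00] q [ 0.76  0.41 -0.34  1.61  0.15  1.14  0.32] F [ 0.5 -0.5 -2. ] 0.0229 29.6
[0.2087 0.174  0.0098] [0.0047 0.0023 0.1495]
```

View pics/s2.png

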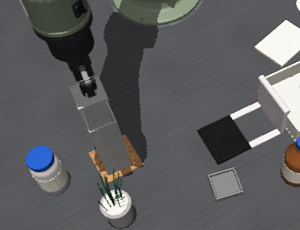

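The cap hangs level in the fingers at crop (88,85), with the open canister below it at (97,115). I'll carry it to the holder.

In the tool's units: 0.209 m / 0.5 = 0.418, 0.174 m / 0.5 = 0.348, 0.15 rad / 3.1416 = 0.0477.

```bash
echo '[{"aperture": 0.01,"dx": 0.08,"dy": 0.07,"dz": 0.01,"wz": 0.0095},{"aperture": 0.01,"dx": 0.17,"dy": 0.15,"dz": 0.02,"wz": 0.0191},{"aperture": 0.01,"dx": 0.26,"dy": 0.22,"dz": 0.02,"wz": 0.0318},{"aperture": 0.01,"dx": 0.34,"dy": 0.29,"dz": 0.02,"wz": 0.0477},{"aperture": 0.01,"dx": 0.418,"dy": 0.348,"dz": 0.02,"wz": 0.0477}]' | python3 -m creep ; echo '[{"aperture": 0.01},{"aperture": 0.01,"dz": 0.1},{"aperture": 0.01,"dz": 0.2},{"aperture": 0.01,"dz": 0.3},{"aperture": 0.01,"dz": 0.38}]' | python3 -m creep;python3 t.py .6667 -.1405 .033 3.1416 0 1.36
```

```text
clock: 9.07
position: [0.6664, -0.1402, 0.2853]
tool_rot: [-3.141, 0.0, 1.359]
force: [0.3, -0.1, -0.3]
grip_width: 0.0229
finger_force: 29.6
clock: 9.7
position: [0.6642, -0.1425, 0.0937]
tool_rot: [-3.14, 0.0, 1.359]
force: [0.6, 0.2, -0.3]
grip_width: 0.023
finger_force: 29.7
9.7 [ 0.6642 -0.1425  0.0937] [-3.14   0.     1.359] q [ 0.31  0.77 -0.3   1.53  0.27  0.88 -0.3 ] F [ 0.6  0.2 -0.3] 0.023 29.7
[0.0025 0.0022 0.0607] [-0.0019  0.0004 -0.0009]
```

In the tool's units: 0.061 m / 0.5 = 0.122, 0.06 m / 0.5 = 0.12.

```bash
echo '[{"aperture": 0.01,"dx": 0.004,"dy": 0.004,"dz": 0.04},{"aperture": 0.01,"dx": 0.004,"dy": 0.004,"dz": 0.08},{"aperture": 0.01,"dx": 0.004,"dy": 0.004,"dz": 0.106},{"aperture": 0.01,"dx": 0.004,"dy": 0.004,"dz": 0.12},{"aperture": 0.01,"dx": 0.004,"dy": 0.004,"dz": 0.122}]' | python3 -m creep ; python3 t.py .6667 -.1405 .033 3.1416 0 1.36;  echo '[{"aperture": 0.05},{"aperture": 0.05},{"aperture": 0.05,"dz": -0.06},{"aperture": 0.05,"dz": -0.18},{"aperture": 0.05,"dz": -0.3}]' | python3 -m creep; echo '[{"aperture": 0.085,"dz": -0.12},{"aperture": 0.085,"dx": -0.12,"dz": -0.24},{"aperture": 0.085,"dx": -0.24,"dz": -0.26}]' | python3 -m creep
python3 - <<'E'
from h import *
for n in('top','scene'):
    im,d=grab_frame(n); cv2.imwrite(f'pics/{n}3.png',im); c=calibration(n); P=cloud(c,d)
    if n=='top': cv2.imwrite('pics/cap3.png',cv2.resize(im[150:300,250:450],(800,600)))
    def MA(q): 
        (x,y),(w,h),a=cv2.minAreaRect((q[:,:2]*1000).astype(np.float32)); return np.round([x,y,w,h,a],1),np.median(q[:,2])
    def sel(x,y,r,z0,z1): 
        m=(abs(P[...,0]-x)<r)&(abs(P[...,1]-y)<r)&(P[...,2]>z0)&(P[...,2]<z1); q=P[m]; return (len(q),)+(MA(q) if len(q)>4 else ())
    print(n,'knob',sel(.667,-.143,.04,.045,.065),'plate',sel(.667,-.143,.06,.022,.032)); print('canister rim',sel(.478,-.342,.06,.193,.21))
E
```

```text
clock: 10.32
position: [0.668, -0.1403, 0.0354]
tool_rot: [3.141, -0.0, 1.36]
force: [1.1, 0.9, -0.1]
grip_width: 0.0229
finger_force: 29.7
10.32 [ 0.668  -0.1403  0.0354] [ 3.141 -0.     1.36 ] q [ 0.29  0.85 -0.28  1.55  0.3   0.79 -0.32] F [ 1.1  0.9 -0.1] 0.0229 29.7
[-0.0005 -0.0012  0.0024] [ 0.0003 -0.     -0.0003]
clock: 10.95
position: [0.6677, -0.1402, 0.1872]
tool_rot: [-3.142, -0.0, 1.36]
force: [0.7, -1.4, 1.2]
grip_width: 0.0499
finger_force: 0.0
clock: 11.32
position: [0.6469, -0.2411, 0.3133]
tool_rot: [3.137, -0.0, 1.362]
force: [0.7, -0.6, -0.8]
grip_width: 0.0851
finger_force: 0.0
top knob (77, array([ 666.6, -143.5,   19.5,   22.9,   83.1]), np.float64(0.054451586732276125)) plate (462, array([ 666.3, -143.6,   59.9,   61.9,   77.6]), np.float64(0.026568262953790334))
canister rim (0,)
scene knob (92, array([ 667.8, -143.4,   20.5,   24. ,   59.9]), np.float64(0.05579470732989977)) plate (506, array([ 667.8, -143.6,   60.6,   62.4,   77.8]), np.float64(0.02820362452656644))
canister rim (337, array([ 477.6, -342.1,   60. ,   64.1,   86.9]), np.float64(0.20237594353654764))
```

Both cameras show the cap seated in the holder, about 1 mm off centre with its plate at 27 mm. Next I'll grip the canister.

```bash
python3 t.py .4785 -.3425 .31 3.1416 0 1.513
```

```text
11.42 [ 0.6447 -0.2491  0.3126] [3.138 0.004 1.351] q [ 0.47  0.58 -0.32  1.29  0.19  1.29 -0.07] F [ 0.1 -0.5  0.7] 0.0852 0.0
[-0.1273 -0.1419  0.0025] [ 0.0037  0.0045 -0.1616]
```

In the tool's units: -0.142 m / 0.5 = -0.284, -0.12 m / 0.5 = -0.24, -0.162 rad / 3.1416 = -0.0516.

```bash
echo '[{"aperture": 0.085,"dx": -0.06,"dy": -0.08,"wz": -0.0159},{"aperture": 0.085,"dx": -0.13,"dy": -0.16,"wz": -0.0318},{"aperture": 0.085,"dx": -0.2,"dy": -0.24,"wz": -0.0509},{"aperture": 0.085,"dx": -0.254,"dy": -0.284,"wz": -0.0516},{"aperture": 0.085,"dx": -0.254,"dy": -0.284,"wz": -0.0516}]' | python3 -m creep; echo '[{"aperture": 0.085}]' | python3 -m creep; python3 t.py .4785 -.3425 .15 3.1416 0 1.513
```

```text
clock: 12.05
position: [0.4787, -0.3379, 0.3101]
tool_rot: [-3.142, 0.001, 1.518]
force: [-0.7, 0.4, 0.3]
grip_width: 0.0851
finger_force: 0.0
clock: 12.18
position: [0.4813, -0.3352, 0.3098]
tool_rot: [3.141, -0.0, 1.522]
force: [-0.7, 0.0, -0.7]
grip_width: 0.0851
finger_force: 0.0
12.18 [ 0.4813 -0.3352  0.3098] [ 3.141 -0.     1.522] q [ 0.76  0.41 -0.36  1.59  0.15  1.17  0.32] F [-0.7  0.  -0.7] 0.0851 0.0
[-0.0074 -0.0025  0.1598] [ 0.0006 -0.0001  0.009 ]
```

In the tool's units: 0.16 m / 0.5 = 0.32, 0.15 m / 0.5 = 0.3, 0.009 rad / 3.1416 = 0.0029.

```bash
echo '[{"aperture": 0.085,"dx": -0.014,"dy": -0.005,"dz": 0.06,"wz": 0.0029},{"aperture": 0.085,"dx": -0.014,"dy": -0.005,"dz": 0.14,"wz": 0.0029},{"aperture": 0.085,"dx": -0.014,"dy": -0.005,"dz": 0.22,"wz": 0.0029},{"aperture": 0.085,"dx": -0.014,"dy": -0.005,"dz": 0.3,"wz": 0.0029},{"aperture": 0.085,"dx": -0.014,"dy": -0.005,"dz": 0.32,"wz": 0.0029}]' | python3 -m creep; python3 t.py .4785 -.3425 .15 3.1416 0 1.513;  echo '[{"aperture": 0.03},{"aperture": 0.03},{"aperture": 0.03},{"aperture": 0.03}]' | python3 -m creep 80; python3 t.py;  echo '[{"aperture": 0.03,"dz": -0.04},{"aperture": 0.03,"dz": -0.1},{"aperture": 0.03,"dz": -0.18},{"aperture": 0.03,"dz": -0.24}]' | python3 -m creep; python3 t.py
python3 - <<'E'
from h import *
im,d=grab_frame('scene'); cv2.imwrite('pics/s4.png',im[100:330,60:360])
E
```

```text
clock: 12.8
position: [0.478, -0.341, 0.1475]
tool_rot: [-3.139, -0.002, 1.515]
force: [-0.2, -0.1, 1.6]
grip_width: 0.0851
finger_force: 0.0
12.8 [ 0.478  -0.341   0.1475] [-3.139e+00 -2.000e-03  1.515e+00] q [ 0.74  0.58 -0.32  1.76  0.23  0.84  0.26] F [-0.2 -0.1  1.6] 0.0851 0.0
[-0.0015  0.0006 -0.0025] [-0.0026 -0.0022  0.0016]
clock: 13.3
position: [0.4786, -0.343, 0.1511]
tool_rot: [3.14, 0.001, 1.513]
force: [-1.8, 0.9, 8.2]
grip_width: 0.0592
finger_force: 84.3
13.3 [ 0.4786 -0.343   0.1511] [3.140e+00 1.000e-03 1.513e+00] q [ 0.75  0.57 -0.32  1.76  0.23  0.84  0.26] F [-1.8  0.9  8.2] 0.0592 84.3
clock: 13.8
position: [0.4782, -0.3426, 0.2719]
tool_rot: [3.14, 0.001, 1.513]
force: [1.1, -0.7, -3.8]
grip_width: 0.059
finger_force: 84.2
13.8 [ 0.4782 -0.3426  0.2719] [3.140e+00 1.000e-03 1.513e+00] q [ 0.77  0.44 -0.35  1.64  0.17  1.09  0.32] F [ 1.1 -0.7 -3.8] 0.059 84.2
```

View pics/s4.png

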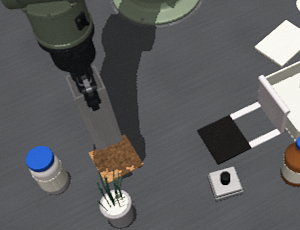

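The canister is gripped and off the mat, which is fully visible at crop (118,158), and the cap sits knob up in the holder at (226,182). Next I carry it to the stand.

```bash
python3 t.py .557 .03 .31 3.1416 0 1.562
```

```text
13.85 [ 0.4792 -0.3432  0.2755] [3.136e+00 3.000e-03 1.513e+00] q [ 0.77  0.44 -0.35  1.64  0.17  1.09  0.32] F [ 0.4 -0.8  0.9] 0.0592 84.4
[ 0.377   0.0561 -0.0354] [ 0.0052  0.0031 -0.0494]
```

In the tool's units: 0.19 m / 0.5 = 0.38, 0.15 m / 0.5 = 0.3, -0.049 rad / 3.1416 = -0.0156.

```bash
echo '[{"aperture": 0.03,"dx": 0.06,"dy": 0.006,"dz": -0.02},{"aperture": 0.03,"dx": 0.14,"dy": 0.016,"dz": -0.04,"wz": -0.0032},{"aperture": 0.03,"dx": 0.22,"dy": 0.03,"dz": -0.06,"wz": -0.0064},{"aperture": 0.03,"dx": 0.3,"dy": 0.04,"dz": -0.07,"wz": -0.0127},{"aperture": 0.03,"dx": 0.38,"dy": 0.056,"dz": -0.07,"wz": -0.0156}]' | python3 -m creep; echo '[{"aperture": 0.03,"dx": 0.08,"dy": 0.008},{"aperture": 0.03,"dx": 0.16,"dy": 0.016},{"aperture": 0.03,"dx": 0.24,"dy": 0.024},{"aperture": 0.03,"dx": 0.32,"dy": 0.032},{"aperture": 0.03,"dx": 0.374,"dy": 0.038}]' | python3 -m creep; echo '[{"aperture": 0.03,"wy": -0.0318},{"aperture": 0.03,"wy": -0.0637},{"aperture": 0.03,"wy": -0.0955},{"aperture": 0.03,"wy": -0.1273},{"aperture": 0.03,"wy": -0.1273}]' | python3 -m creep; python3 t.py .557 .03 .31
```

```text
clock: 14.48
position: [0.517, -0.1533, 0.3053]
tool_rot: [3.14, 0.001, 1.562]
force: [1.5, -1.0, -3.6]
grip_width: 0.0594
finger_force: 84.2
clock: 15.1
position: [0.5375, 0.0343, 0.3049]
tool_rot: [3.141, -0.0, 1.563]
force: [0.8, -0.5, -5.3]
grip_width: 0.0591
finger_force: 84.2
clock: 15.72
position: [0.5373, 0.0342, 0.3041]
tool_rot: [-3.141, 0.399, 1.565]
force: [0.2, -0.6, -4.0]
grip_width: 0.0591
finger_force: 84.1
15.72 [0.5373 0.0342 0.3041] [-3.141  0.399  1.565] q [-0.07  0.4  -0.44  1.7   0.53  1.33 -0.7 ] F [ 0.2 -0.6 -4. ] 0.0591 84.1
[-0.006   0.0197 -0.0039] [0. 0. 0.]
```

In the tool's units: 0.02 m / 0.5 = 0.04, 0.01 m / 0.5 = 0.02, -0.42 rad / 3.1416 = -0.1337.

```bash
echo '[{"aperture": 0.03,"dx": -0.002,"dy": 0.02,"wy": -0.0318},{"aperture": 0.03,"dx": -0.006,"dy": 0.04,"wy": -0.0637},{"aperture": 0.03,"dx": -0.01,"dy": 0.04,"wy": -0.0955},{"aperture": 0.03,"dx": -0.012,"dy": 0.04,"wy": -0.1337},{"aperture": 0.03,"dx": -0.012,"dy": 0.04,"wy": -0.1337}]' | python3 -m creep; python3 t.py .557 .03 .18; python3 - <<'E'
from h import *
im,d=grab_frame('scene'); cv2.imwrite('pics/s5.png',im[80:310,180:480])
E
```

```text
clock: 16.35
position: [0.5572, 0.0273, 0.3055]
tool_rot: [-3.137, 0.817, 1.566]
force: [-0.2, 0.2, -4.1]
grip_width: 0.0596
finger_force: 84.2
16.35 [0.5572 0.0273 0.3055] [-3.137  0.817  1.566] q [-0.3   0.56 -0.35  1.63  0.79  1.6  -0.9 ] F [-0.2  0.2 -4.1] 0.0596 84.2
[0.0934 0.0002 0.0839] [0. 0. 0.]
```

View pics/s5.png

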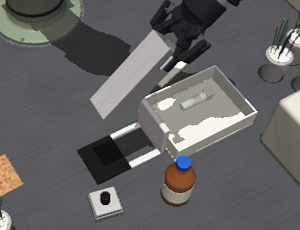

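The tube lies in the tray at crop (195,100), and the canister hangs tilted above the pad and ledge. I'll lower it.

The manual's scale: shifts go in shares of 500 mm and turns go in shares of pi rad. Converting my numbers, 0.116 m / 0.5 = 0.232, 0.105 m / 0.5 = 0.21.

```bash
echo '[{"aperture": 0.03,"dx": 0.05,"dz": 0.044},{"aperture": 0.03,"dx": 0.11,"dz": 0.1},{"aperture": 0.03,"dx": 0.17,"dz": 0.152},{"aperture": 0.03,"dx": 0.21,"dz": 0.188},{"aperture": 0.03,"dx": 0.232,"dz": 0.208}]' | python3 -m creep; echo '[{"aperture": 0.03,"dx": 0.008,"dz": 0.008},{"aperture": 0.03,"dx": 0.008,"dz": 0.008}]' | python3 -m creep; python3 t.py .557 .03 .129
```

```text
clock: 17.02
position: [0.5577, 0.0287, 0.1506]
tool_rot: [-3.141, 0.817, 1.559]
force: [1.0, 0.1, -2.8]
grip_width: 0.059
finger_force: 84.2
clock: 17.27
position: [0.5578, 0.0293, 0.1461]
tool_rot: [3.141, 0.819, 1.56]
force: [0.8, -0.4, -2.9]
grip_width: 0.059
finger_force: 84.3
17.27 [0.5578 0.0293 0.1461] [3.141 0.819 1.56 ] q [-0.32  0.77 -0.33  1.72  0.87  1.4  -1.12] F [ 0.8 -0.4 -2.9] 0.059 84.3
[ 0.0129 -0.0009  0.0112] [0. 0. 0.]
```

In the tool's units: 0.009 m / 0.5 = 0.018, 0.008 m / 0.5 = 0.016.

```bash
echo '[{"aperture": 0.03,"dx": 0.008,"dz": 0.006},{"aperture": 0.03,"dx": 0.014,"dz": 0.012},{"aperture": 0.03,"dx": 0.018,"dz": 0.016},{"aperture": 0.03,"dx": 0.018,"dz": 0.016}]' | python3 -m creep|grep -E "pos|^force"; echo '[{"aperture": 0.03,"dx": 0.004,"dz": 0.003},{"aperture": 0.03,"dx": 0.004,"dz": 0.003}]' | python3 -m creep|grep -E "pos|^force";echo '[{"aperture": 0.03,"dx": 0.003,"dz": 0.003},{"aperture": 0.03,"dx": 0.003,"dz": 0.003}]' | python3 -m creep|grep -E "pos|^force"
```

```text
position: [0.5575, 0.0298, 0.1333]
force: [0.6, 0.6, -3.2]
position: [0.5575, 0.0301, 0.1308]
force: [0.7, 1.3, -4.4]
position: [0.5576, 0.0298, 0.1289]
force: [0.4, -0.0, -1.9]
```

In the tool's units: 0.0015 m / 0.5 = 0.003, 0.001 m / 0.5 = 0.002.

```bash
echo '[{"aperture": 0.03,"dx": 0.003,"dz": 0.002},{"aperture": 0.03,"dx": 0.003,"dz": 0.002}]' | python3 -m creep|grep -E "pos|^force"; echo '[{"aperture": 0.03,"dx": 0.003,"dz": 0.002},{"aperture": 0.03,"dx": 0.003,"dz": 0.002}]' | python3 -m creep|grep -E "pos|^force";echo '[{"aperture": 0.03,"dx": 0.003,"dz": 0.002},{"aperture": 0.03,"dx": 0.003,"dz": 0.002}]' | python3 -m creep|grep -E "pos|^force"
```

```text
position: [0.5578, 0.0296, 0.1282]
force: [-1.5, -1.2, 11.6]
position: [0.558, 0.0293, 0.1278]
force: [-2.7, -0.9, 27.8]
position: [0.5582, 0.029, 0.1273]
force: [-5.8, -1.7, 42.3]
```

In the tool's units: -0.0025 m / 0.5 = -0.005, -0.002 m / 0.5 = -0.004.

```bash
echo '[{"aperture": 0.03,"dx": -0.005,"dz": -0.004},{"aperture": 0.03,"dx": -0.005,"dz": -0.004}]' | python3 -m creep|grep -E "pos|^force"; echo '[{"aperture": 0.085},{"aperture": 0.085},{"aperture": 0.085},{"aperture": 0.085}]' | python3 -m creep ; echo '[{"aperture": 0.085,"dz": -0.04},{"aperture": 0.085,"dz": -0.1},{"aperture": 0.085,"dz": -0.18},{"aperture": 0.085,"dz": -0.28},{"aperture": 0.085,"dz": -0.34}]' | python3 -m creep; python3 - <<'E'
from h import *
im,d=grab_frame('scene'); cv2.imwrite('pics/s6.png',im[80:310,180:480]); np.save('s6.npy',d)
E
```

```text
position: [0.5579, 0.0296, 0.1282]
force: [0.1, -2.3, 15.1]
clock: 19.77
position: [0.5575, 0.0307, 0.1266]
tool_rot: [-3.141, 0.82, 1.562]
force: [0.4, -0.3, 0.4]
grip_width: 0.085
finger_force: 0.0
clock: 20.4
position: [0.5584, 0.1581, 0.245]
tool_rot: [3.14, 0.817, 1.563]
force: [0.2, -0.5, -1.0]
grip_width: 0.0848
finger_force: 0.0
```

View pics/s6.png

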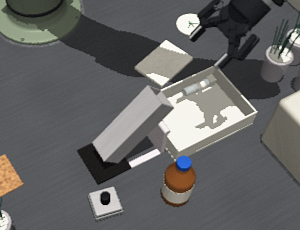

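The canister leans on the ledge unaided, with its mouth at crop (160,100) and its foot on the pad at (103,158). The loose tube was nudged within the tray. I'll measure the lean from depth.

```bash
cat > lean.py <<'E'
from h import *
c=calibration('scene'); _,d=grab_frame('scene'); P=cloud(c,d)
m=(P[...,1]>-.15)&(P[...,1]<.06)&(abs(P[...,0]-.557)<.045)&(P[...,2]>.035)&(P[...,2]<.23)
q=P[m]
# dominant plane facing up/-y: RANSAC
rng=np.random.default_rng(0); best=None
for _ in range(500):
    a=q[rng.choice(len(q),3,False)]; n=np.cross(a[1]-a[0],a[2]-a[0]); l=np.linalg.norm(n)
    if l<1e-6: continue
    n=n/l*np.sign(n[2]); 
    if n[2]<.3 or n[1]>-.3: continue
    i=abs((q-a[0])@n)<.0025
    if best is None or i.sum()>best.sum(): best=i
f=q[best]; ce=f.mean(0); n=np.linalg.svd(f-ce)[2][2]; n*=np.sign(n[2])
th=np.arctan2(n[2],-n[1]); ax=np.array([0,np.sin(th),np.cos(th)]); ax-=ax@n*n; ax/=np.linalg.norm(ax); sx=np.cross(ax,-n)
s=(f-ce)@ax; t=(f-ce)@sx
print(len(f),'n',n.round(3),'theta',round(th,3),'s range',np.percentile(s,[.5,99.5]).round(4),'t',np.percentile(t,[.5,99.5]).round(4))
top=ce+ax*np.percentile(s,99.5)+sx*np.mean(np.percentile(t,[.5,99.5])); low=top-ax*.2
print('mouth',(top-n*.03).round(4),'origin',(low-n*.03).round(4))
E
python3 lean.py; python3 t.py
```

```text
1545 n [-0.003 -0.678  0.735] theta 0.826 s range [-0.1027  0.0958] t [-0.0304  0.0315]
mouth [0.5578 0.0681 0.1646] origin [ 0.5578 -0.079   0.0291]
20.5 [0.5586 0.159  0.2451] [3.138 0.816 1.563] q [-0.48  0.74 -0.38  1.48  0.75  1.68 -1.06] F [ 0.5  0.2 -0.6] 0.0852 0.0
```

```bash
python3 t.py .558 .06 .33 3.1416 0.1 1.57;python3 t.py .558 -.109 .25 3.1416 -.745 1.57
```

```text
20.5 [0.5586 0.159  0.2451] [3.138 0.816 1.563] q [-0.48  0.74 -0.38  1.48  0.75  1.68 -1.06] F [ 0.5  0.2 -0.6] 0.0852 0.0
[-1.297e-01  1.000e-04  1.390e-02] [-2.00e-04  7.16e-01 -5.40e-03]
20.5 [0.5586 0.159  0.2451] [3.138 0.816 1.563] q [-0.48  0.74 -0.38  1.48  0.75  1.68 -1.06] F [ 0.5  0.2 -0.6] 0.0852 0.0
[-0.1872  0.0009  0.1918] [ 0.0022  1.561  -0.0055]
```

In the tool's units: -0.13 m / 0.5 = -0.26, -0.115 m / 0.5 = -0.23, 0.72 rad / 3.1416 = 0.2292.

```bash
echo '[{"aperture": 0.085,"dx": -0.06,"wy": 0.0414},{"aperture": 0.085,"dx": -0.12,"dz": 0.01,"wy": 0.0891},{"aperture": 0.085,"dx": -0.18,"dz": 0.02,"wy": 0.1369},{"aperture": 0.085,"dx": -0.23,"dz": 0.024,"wy": 0.1846},{"aperture": 0.085,"dx": -0.26,"dz": 0.028,"wy": 0.2292}]' | python3 -m creep; echo '[{"aperture": 0.085}]' | python3 -m creep;python3 t.py .558 -.109 .25 3.1416 -.745 1.57
```

```text
clock: 21.12
position: [0.5578, 0.055, 0.3298]
tool_rot: [3.139, 0.096, 1.561]
force: [0.3, 1.0, -0.6]
grip_width: 0.0848
finger_force: 0.0
clock: 21.25
position: [0.5581, 0.0519, 0.3295]
tool_rot: [3.139, 0.099, 1.555]
force: [0.5, 0.0, 0.4]
grip_width: 0.0852
finger_force: 0.0
21.25 [0.5581 0.0519 0.3295] [3.139 0.099 1.555] q [ 0.14  0.38 -0.54  1.62  0.3   1.25 -0.49] F [0.5 0.  0.4] 0.0852 0.0
[-0.1522  0.0023  0.0951] [ 0.007   0.8444 -0.0141]
```

In the tool's units: -0.152 m / 0.5 = -0.304, -0.13 m / 0.5 = -0.26, 0.844 rad / 3.1416 = 0.2687.

```bash
echo '[{"aperture": 0.085,"dx": -0.06,"dz": 0.02,"wy": 0.0509},{"aperture": 0.085,"dx": -0.12,"dy": 0.002,"dz": 0.04,"wy": 0.1019,"wz": -0.0032},{"aperture": 0.085,"dx": -0.2,"dy": 0.004,"dz": 0.08,"wy": 0.1528,"wz": -0.0045},{"aperture": 0.085,"dx": -0.26,"dy": 0.004,"dz": 0.14,"wy": 0.2101,"wz": -0.0045},{"aperture": 0.085,"dx": -0.304,"dy": 0.004,"dz": 0.19,"wy": 0.2687,"wz": -0.0045}]' | python3 -m creep; echo '[{"aperture": 0.085},{"aperture": 0.085}]' | python3 -m creep; python3 t.py .558 -.0073 .0692 3.1416 -.745 1.57
```

```text
clock: 21.88
position: [0.5582, -0.1056, 0.2484]
tool_rot: [3.135, -0.749, 1.579]
force: [0.5, 0.5, -0.5]
grip_width: 0.0851
finger_force: 0.0
clock: 22.12
position: [0.5583, -0.1034, 0.2486]
tool_rot: [3.138, -0.744, 1.579]
force: [-0.1, 1.2, 1.2]
grip_width: 0.0849
finger_force: 0.0
22.12 [ 0.5583 -0.1034  0.2486] [ 3.138 -0.744  1.579] q [ 0.86  0.71 -0.67  1.58 -0.31  1.21  0.42] F [-0.1  1.2  1.2] 0.0849 0.0
[-0.0509 -0.0002  0.1971] [-0.0022  0.0005  0.0067]
```

In the tool's units: 0.17 m / 0.5 = 0.34, -0.051 m / 0.5 = -0.102.

```bash
echo '[{"aperture": 0.085,"dx": -0.06,"dz": 0.06},{"aperture": 0.085,"dx": -0.102,"dz": 0.14},{"aperture": 0.085,"dx": -0.102,"dz": 0.22},{"aperture": 0.085,"dx": -0.102,"dz": 0.3},{"aperture": 0.085,"dx": -0.102,"dz": 0.34}]' | python3 -m creep; echo '[{"aperture": 0.085,"dz": 0.02},{"aperture": 0.085,"dz": 0.04},{"aperture": 0.085,"dz": 0.054},{"aperture": 0.085,"dz": 0.054}]' | python3 -m creep; python3 t.py .558 -.0073 .0692 3.1416 -.745 1.57
```

```text
clock: 22.75
position: [0.5586, -0.0236, 0.0899]
tool_rot: [3.134, -0.743, 1.585]
force: [0.8, 0.4, 0.3]
grip_width: 0.085
finger_force: 0.0
clock: 23.25
position: [0.5588, -0.0088, 0.0694]
tool_rot: [3.136, -0.744, 1.579]
force: [-0.7, -0.4, -0.4]
grip_width: 0.0852
finger_force: 0.0
23.25 [ 0.5588 -0.0088  0.0694] [ 3.136 -0.744  1.579] q [ 0.73  0.93 -0.66  1.76 -0.29  0.79  0.48] F [-0.7 -0.4 -0.4] 0.0852 0.0
[ 0.001  -0.0008  0.0011] [-0.0001  0.001   0.0065]
```

```bash
echo '[{"aperture": 0.03},{"aperture": 0.03},{"aperture": 0.03},{"aperture": 0.03},{"aperture": 0.03}]' | python3 -m creep 100; python3 t.py .558 .004 .18 3.1416 -.745 1.575
```

```text
clock: 23.88
position: [0.5591, -0.0096, 0.0698]
tool_rot: [3.135, -0.744, 1.578]
force: [-1.8, -4.4, 5.7]
grip_width: 0.0592
finger_force: 105.6
23.88 [ 0.5591 -0.0096  0.0698] [ 3.135 -0.744  1.578] q [ 0.73  0.93 -0.66  1.76 -0.29  0.79  0.48] F [-1.8 -4.4  5.7] 0.0592 105.6
[ 0.0846 -0.0005 -0.0719] [0.0045 0.0014 0.0023]
```

In the tool's units: 0.085 m / 0.5 = 0.17, -0.072 m / 0.5 = -0.144.

```bash
echo '[{"aperture": 0.03,"dx": 0.02,"dz": -0.02},{"aperture": 0.03,"dx": 0.06,"dz": -0.05},{"aperture": 0.03,"dx": 0.1,"dz": -0.084},{"aperture": 0.03,"dx": 0.14,"dz": -0.12},{"aperture": 0.03,"dx": 0.17,"dz": -0.144}]' | python3 -m creep|grep -E "pos|force|rot|wid"; echo '[{"aperture": 0.03,"wy": -0.0191},{"aperture": 0.03,"wy": -0.0509},{"aperture": 0.03,"wy": -0.0828},{"aperture": 0.03,"wy": -0.1146},{"aperture": 0.03,"wy": -0.1464}]' | python3 -m creep|grep -E "pos|force|rot|wid"; echo '[{"aperture": 0.03,"wy": -0.0318},{"aperture": 0.03,"wy": -0.0637},{"aperture": 0.03,"wy": -0.0891},{"aperture": 0.03,"wy": -0.1082},{"aperture": 0.03,"wy": -0.1082}]' | python3 -m creep; python3 t.py .558 .004 .18; python3 - <<'E'
from h import *
im,d=grab_frame('scene'); cv2.imwrite('pics/s7.png',im[80:310,180:480])
E
```

```text
position: [0.5583, 0.005, 0.1815]
tool_rot: [3.134, -0.743, 1.579]
force: [2.6, 4.4, -5.1]
grip_width: 0.0585
finger_force: 123.5
position: [0.5581, 0.0051, 0.1799]
tool_rot: [3.136, -0.279, 1.577]
force: [0.1, 0.4, -4.0]
grip_width: 0.0588
finger_force: 119.9
clock: 25.75
position: [0.558, 0.0068, 0.1799]
tool_rot: [3.137, 0.056, 1.578]
force: [0.1, -0.7, -3.3]
grip_width: 0.0587
finger_force: 119.9
25.75 [0.558  0.0068 0.1799] [3.137 0.056 1.578] q [ 0.06  0.49 -0.29  1.82  0.25  0.87 -0.35] F [ 0.1 -0.7 -3.3] 0.0587 119.9
[-0.0028 -0.0001  0.    ] [0. 0. 0.]
```

View pics/s7.png

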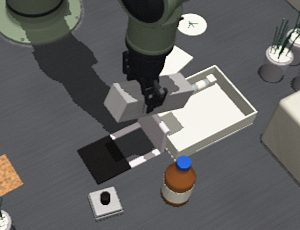

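The canister is held level across the ledge with its mouth over the tray, around crop (190,90). I'll tip it on slowly.

In the tool's units: -0.22 rad / 3.1416 = -0.07.

```bash
echo '[{"aperture": 0.03,"wy": -0.0159},{"aperture": 0.03,"wy": -0.0318},{"aperture": 0.03,"wy": -0.0446},{"aperture": 0.03,"wy": -0.0573},{"aperture": 0.03,"wy": -0.07}]' | python3 -m creep|grep -E "pos|force|rot"; echo '[{"aperture": 0.03,"wy": -0.0095},{"aperture": 0.03,"wy": -0.0191},{"aperture": 0.03,"wy": -0.0286},{"aperture": 0.03,"wy": -0.0382},{"aperture": 0.03,"wy": -0.0477}]' | python3 -m creep|grep -E "pos|force|rot"; echo '[{"aperture": 0.03,"wy": -0.0127},{"aperture": 0.03,"wy": -0.0255},{"aperture": 0.03,"wy": -0.0382},{"aperture": 0.03,"wy": -0.0509},{"aperture": 0.03,"wy": -0.0573}]' | python3 -m creep|grep -E "pos|force|rot"; echo '[{"aperture": 0.03},{"aperture": 0.03},{"aperture": 0.03},{"aperture": 0.03},{"aperture": 0.03}]' | python3 -m creep; python3 t.py; python3 - <<'E'
from h import *
im,d=grab_frame('scene'); cv2.imwrite('pics/s8.png',cv2.resize(im[110:290,290:480],None,fx=2.5,fy=2.5))
E
```

```text
position: [0.5582, 0.0042, 0.1798]
tool_rot: [3.137, 0.276, 1.572]
force: [-1.4, -0.1, -3.6]
finger_force: 120.1
position: [0.5582, 0.0049, 0.1799]
tool_rot: [3.137, 0.428, 1.573]
force: [-0.3, -0.4, -3.0]
finger_force: 120.1
position: [0.559, 0.0065, 0.1804]
tool_rot: [3.134, 0.607, 1.572]
force: [1.7, 4.9, 8.1]
finger_force: 121.2
clock: 28.3
position: [0.5589, 0.0066, 0.1801]
tool_rot: [3.134, 0.605, 1.572]
force: [0.8, 6.9, 3.2]
grip_width: 0.0589
finger_force: 121.6
28.3 [0.5589 0.0066 0.1801] [3.134 0.605 1.572] q [-0.38  0.6  -0.08  1.79  0.66  1.14 -0.85] F [0.8 6.9 3.2] 0.0589 121.6
```

View pics/s8.png

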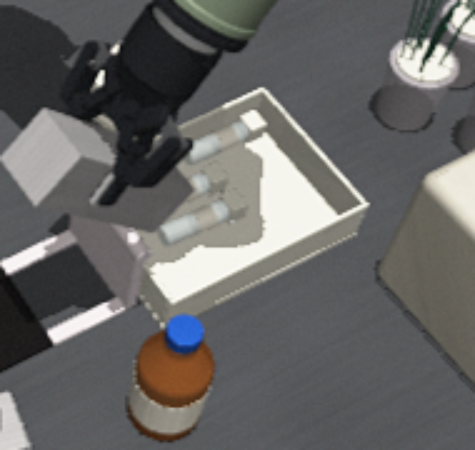

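Three tubes are visible in the tray, at (225,140), (215,215) and (210,185). The last of these may still be partly in the mouth, and the force reading suggests it is propping the canister. I'll lift straight up to free it.

In the tool's units: -0.065 m / 0.5 = -0.13, -0.049 m / 0.5 = -0.098.

```bash
echo '[{"aperture": 0.03,"dx": -0.014,"dz": -0.02},{"aperture": 0.03,"dx": -0.03,"dz": -0.04},{"aperture": 0.03,"dx": -0.044,"dz": -0.062},{"aperture": 0.03,"dx": -0.068,"dz": -0.098},{"aperture": 0.03,"dx": -0.09,"dz": -0.13}]' | python3 -m creep|grep -E "pos|force|rot"; echo '[{"aperture": 0.03,"wy": -0.0255},{"aperture": 0.03,"wy": -0.0477},{"aperture": 0.03,"wy": -0.0637},{"aperture": 0.03,"wy": -0.0637},{"aperture": 0.03,"wy": -0.0637}]' | python3 -m creep;  python3 t.py; python3 - <<'E'
from h import *
im,d=grab_frame('scene'); cv2.imwrite('pics/s9.png',cv2.resize(im[80:290,290:480],None,fx=2.5,fy=2.5))
E
```

```text
position: [0.558, 0.005, 0.2607]
tool_rot: [3.136, 0.606, 1.571]
force: [-1.3, 0.5, -2.4]
finger_force: 120.4
clock: 29.6
position: [0.5579, 0.0046, 0.2593]
tool_rot: [3.135, 0.805, 1.569]
force: [-0.8, 0.6, -2.7]
grip_width: 0.059
finger_force: 120.3
29.6 [0.5579 0.0046 0.2593] [3.135 0.805 1.569] q [-0.47  0.57 -0.05  1.72  0.72  1.39 -0.86] F [-0.8  0.6 -2.7] 0.059 120.3
```

View pics/s9.png

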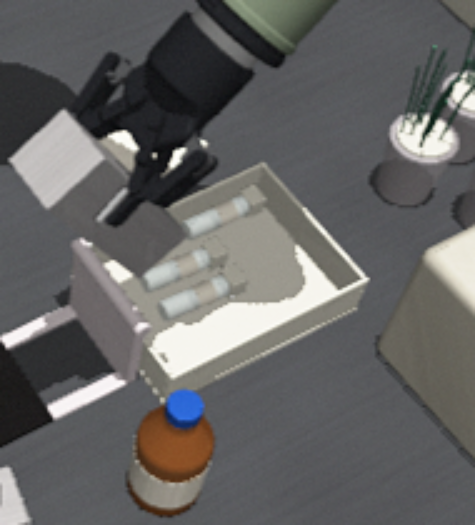

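Three tubes now lie in the tray at (220,212), (178,270) and (195,295), none under the mouth. The 2.7 N load equals the empty canister. I'll lean it again to change the grip.

In the tool's units: 0.76 rad / 3.1416 = 0.2419.

```bash
echo '[{"aperture": 0.03,"wy": 0.0382},{"aperture": 0.03,"wy": 0.0891},{"aperture": 0.03,"wy": 0.1401},{"aperture": 0.03,"wy": 0.191},{"aperture": 0.03,"wy": 0.2419}]' | python3 -m creep|grep -E "pos|force|rot"; echo '[{"aperture": 0.03,"wy": 0.0509},{"aperture": 0.03,"wy": 0.1019},{"aperture": 0.03,"wy": 0.1528},{"aperture": 0.03,"wy": 0.1974},{"aperture": 0.03,"wy": 0.2419}]' | python3 -m creep|grep -E "pos|force|rot";echo '[{"aperture": 0.03}]' | python3 -m creep >/dev/null; python3 t.py .5591 -.0096 .10 3.136 -.744 1.578
```

```text
position: [0.5583, 0.0044, 0.2603]
tool_rot: [3.134, 0.041, 1.574]
force: [-0.6, 0.6, -3.5]
finger_force: 120.2
position: [0.5582, 0.0035, 0.2598]
tool_rot: [3.132, -0.717, 1.579]
force: [-0.8, 0.1, -4.1]
finger_force: 120.3
31.02 [0.5576 0.0018 0.2576] [ 3.139 -0.714  1.572] q [ 0.58  0.57 -0.46  1.71 -0.52  1.1   0.46] F [ 0.5 -0.7 -3.1] 0.0587 120.3
[-0.1119  0.0011  0.1116] [ 0.0017  0.03   -0.0047]
```

In the tool's units: -0.112 m / 0.5 = -0.224, -0.105 m / 0.5 = -0.21, 0.03 rad / 3.1416 = 0.0095.

```bash
echo '[{"aperture": 0.03,"dx": -0.04,"dz": 0.04,"wy": 0.0064},{"aperture": 0.03,"dx": -0.1,"dz": 0.1,"wy": 0.0095},{"aperture": 0.03,"dx": -0.16,"dy": 0.002,"dz": 0.16,"wy": 0.0095},{"aperture": 0.03,"dx": -0.21,"dy": 0.002,"dz": 0.21,"wy": 0.0095},{"aperture": 0.03,"dx": -0.224,"dy": 0.002,"dz": 0.224,"wy": 0.0095}]' | python3 -m creep|grep -E "pos|force|rot"; echo '[{"aperture": 0.03},{"aperture": 0.03}]' | python3 -m creep|grep -E "pos|force|rot"; python3 t.py .5591 -.0096 .073 3.136 -.744 1.578; python3 lean.py
```

```text
position: [0.5593, -0.0059, 0.1001]
tool_rot: [3.137, -0.742, 1.579]
force: [0.5, 0.6, -2.0]
finger_force: 120.3
position: [0.5603, -0.0063, 0.1025]
tool_rot: [3.133, -0.743, 1.581]
force: [-0.5, -0.1, -2.4]
finger_force: 120.3
31.9 [ 0.5603 -0.0063  0.1025] [ 3.133 -0.743  1.581] q [ 0.6   0.82 -0.46  1.77 -0.52  0.88  0.64] F [-0.5 -0.1 -2.4] 0.0591 120.3
[-0.0224 -0.0014  0.0195] [0.001  0.0013 0.0021]
1092 n [-0.    -0.527  0.85 ] theta 1.016 s range [-0.1073  0.069 ] t [-0.0294  0.033 ]
mouth [0.5604 0.0756 0.1733] origin [ 0.5604 -0.0944  0.068 ]
```

The canister turned about 0.19 rad in the grip when the tube propped it. I'll correct for that while lowering.

In the tool's units: 0.0135 m / 0.5 = 0.027, -0.0125 m / 0.5 = -0.025, 0.15 rad / 3.1416 = 0.0477.

```bash
echo '[{"aperture": 0.03,"wy": 0.0159},{"aperture": 0.03,"wy": 0.0318},{"aperture": 0.03,"dx": -0.01,"dy": -0.002,"dz": 0.01,"wy": 0.0477},{"aperture": 0.03,"dx": -0.02,"dy": -0.002,"dz": 0.02,"wy": 0.0477},{"aperture": 0.03,"dx": -0.025,"dy": -0.002,"dz": 0.027,"wy": 0.0477}]' | python3 -m creep|grep -E "pos|force|rot"; echo '[{"aperture": 0.03},{"aperture": 0.03}]' | python3 -m creep|grep -E "pos|force|rot"; python3 t.py .5591 -.0056 .0763; python3 lean.py
```

```text
position: [0.5586, -0.0065, 0.082]
tool_rot: [3.135, -0.894, 1.579]
force: [0.3, 0.6, -3.7]
finger_force: 120.3
position: [0.5588, -0.0062, 0.083]
tool_rot: [3.134, -0.894, 1.581]
force: [-0.2, 0.7, -2.7]
finger_force: 120.3
32.83 [ 0.5588 -0.0062  0.083 ] [ 3.134 -0.894  1.581] q [ 0.68  0.93 -0.5   1.73 -0.56  0.93  0.73] F [-0.2  0.7 -2.7] 0.0587 120.3
[-0.0048  0.0002  0.0046] [0. 0. 0.]
1208 n [-0.014 -0.644  0.765] theta 0.871 s range [-0.1194  0.0747] t [-0.0308  0.0317]
mouth [0.5596 0.0784 0.1768] origin [ 0.5596 -0.0746  0.048 ]
```

In the tool's units: -0.005 m / 0.5 = -0.01, 0.004 m / 0.5 = 0.008.

```bash
sed -i 's/P\[...,1\]<.06)/P[...,1]<.12)/' lean.py; python3 lean.py; echo '[{"aperture": 0.03,"dx": -0.005,"dz": 0.004},{"aperture": 0.03,"dx": -0.01,"dz": 0.008},{"aperture": 0.03,"dx": -0.01,"dz": 0.008}]' | python3 -m creep|grep -E "pos|^force|rot";echo '[{"aperture": 0.03,"dx": -0.003,"dz": 0.002},{"aperture": 0.03,"dx": -0.003,"dz": 0.002}]' | python3 -m creep|grep -E "pos|^force|rot"; python3 lean.py
```

```text
1178 n [-0.014 -0.644  0.765] theta 0.871 s range [-0.1229  0.0756] t [-0.0318  0.0313]
mouth [0.5597 0.0812 0.1798] origin [ 0.5597 -0.0718  0.0509]
position: [0.5588, -0.0064, 0.0763]
tool_rot: [3.135, -0.895, 1.58]
force: [-0.7, -1.5, 3.2]
position: [0.5589, -0.0065, 0.0746]
tool_rot: [3.134, -0.895, 1.58]
force: [-0.3, -1.6, 4.5]
1156 n [ 0.021 -0.663  0.748] theta 0.845 s range [-0.1249  0.0746] t [-0.0299  0.0322]
mouth [0.558  0.0798 0.1739] origin [ 0.558  -0.0698  0.0412]
```

In the tool's units: -0.0175 m / 0.5 = -0.035, -0.015 m / 0.5 = -0.03.

```bash
echo '[{"aperture": 0.03,"dx": -0.01,"dz": -0.005},{"aperture": 0.03,"dx": -0.02,"dz": -0.008},{"aperture": 0.03,"dx": -0.03,"dz": -0.01},{"aperture": 0.03,"dx": -0.035,"dz": -0.01},{"aperture": 0.03,"dx": -0.035,"dz": -0.01}]' | python3 -m creep|grep -E "pos|^force|rot"; python3 lean.py; echo '[{"aperture": 0.03,"dx": -0.003},{"aperture": 0.03,"dx": -0.003}]' | python3 -m creep|grep -E "pos|^force|rot"; echo '[{"aperture": 0.03,"dx": -0.003,"dz": 0.002},{"aperture": 0.03,"dx": -0.003,"dz": 0.002}]' | python3 -m creep|grep -E "pos|^force|rot"
```

```text
position: [0.5587, -0.0215, 0.0636]
tool_rot: [3.135, -0.894, 1.58]
force: [0.6, -0.1, -3.4]
1167 n [-0.017 -0.654  0.756] theta 0.858 s range [-0.122   0.0757] t [-0.0309  0.0319]
mouth [0.5595 0.065  0.1619] origin [ 0.5595 -0.0863  0.0311]
position: [0.5588, -0.0223, 0.0627]
tool_rot: [3.135, -0.894, 1.58]
force: [-0.4, -0.2, -3.9]
position: [0.5589, -0.0221, 0.0622]
tool_rot: [3.134, -0.896, 1.581]
force: [-5.2, -2.1, 15.9]
```

In the tool's units: -0.19 m / 0.5 = -0.38, -0.16 m / 0.5 = -0.32.

```bash
echo '[{"aperture": 0.085},{"aperture": 0.085},{"aperture": 0.085},{"aperture": 0.085}]' | python3 -m creep |grep -E "pos|force"; echo '[{"aperture": 0.085,"dz": -0.06},{"aperture": 0.085,"dz": -0.14},{"aperture": 0.085,"dz": -0.22},{"aperture": 0.085,"dz": -0.32},{"aperture": 0.085,"dz": -0.38}]' | python3 -m creep >/dev/null; python3 lean.py; python3 t.py .558 .05 .33 3.1416 0 1.57
```

```text
position: [0.5588, -0.0225, 0.0608]
force: [-0.4, -0.4, 0.4]
finger_force: 0.0
1569 n [-0.005 -0.646  0.764] theta 0.869 s range [-0.1022  0.0959] t [-0.0301  0.0317]
mouth [0.5595 0.0648 0.1591] origin [ 0.5595 -0.088   0.03  ]
35.95 [ 0.5595 -0.1756  0.1826] [ 3.131 -0.89   1.579] q [ 0.82  0.87 -0.42  1.46 -0.47  1.34  0.69] F [-0.8 -4.   1.8] 0.085 0.0
[ 0.2566 -0.0005  0.0826] [ 0.0059 -0.8905  0.0038]
```

In the tool's units: 0.23 m / 0.5 = 0.46, 0.19 m / 0.5 = 0.38, -0.77 rad / 3.1416 = -0.2451.

```bash
echo '[{"aperture": 0.085,"dx": 0.09,"dz": -0.06,"wy": -0.0318},{"aperture": 0.085,"dx": 0.18,"dz": -0.1,"wy": -0.0828},{"aperture": 0.085,"dx": 0.28,"dz": -0.04,"wy": -0.1369},{"aperture": 0.085,"dx": 0.38,"dz": 0.04,"wy": -0.191},{"aperture": 0.085,"dx": 0.46,"dz": 0.11,"wy": -0.2451}]' | python3 -m creep |grep -E "pos|rot|^force"; echo '[{"aperture": 0.085,"dx": 0.04,"dz": 0.02,"wy": -0.0318},{"aperture": 0.085,"dx": 0.04,"dz": 0.02,"wy": -0.0382}]' | python3 -m creep >/dev/null; python3 t.py .5595 .155 .24 3.1416 .869 1.571
```

```text
position: [0.5573, 0.004, 0.3226]
tool_rot: [-3.141, -0.164, 1.577]
force: [1.0, -0.1, 0.2]
36.83 [0.5568 0.0269 0.3145] [-3.137 -0.047  1.582] q [ 0.11  0.35 -0.32  1.66  0.07  1.14 -0.2 ] F [-0.1 -0.2 -0.2] 0.0852 0.0
[0.1244 0.0045 0.0805] [ 5.000e-04 -9.164e-01  1.240e-02]
```

In the tool's units: 0.125 m / 0.5 = 0.25, 0.124 m / 0.5 = 0.248, -0.9 rad / 3.1416 = -0.2865.

```bash
echo '[{"aperture": 0.085,"dx": 0.08,"dy": 0.002,"dz": -0.02,"wy": -0.0573},{"aperture": 0.085,"dx": 0.16,"dy": 0.006,"dz": -0.02,"wy": -0.1146},{"aperture": 0.085,"dx": 0.23,"dy": 0.009,"dz": 0.02,"wy": -0.1719,"wz": 0.0032},{"aperture": 0.085,"dx": 0.25,"dy": 0.009,"dz": 0.1,"wy": -0.2292,"wz": 0.0038},{"aperture": 0.085,"dx": 0.248,"dy": 0.009,"dz": 0.16,"wy": -0.2865,"wz": 0.0038}]' | python3 -m creep |grep -E "pos|rot|^force"; echo '[{"aperture": 0.085,"wy": -0.0051},{"aperture": 0.085,"wy": -0.0051}]' | python3 -m creep >/dev/null; python3 t.py .5595 .0251 .1256 3.1416 .869 1.571; python3 lean.py
```

```text
position: [0.5607, 0.1515, 0.2392]
tool_rot: [-3.141, 0.834, 1.567]
force: [1.5, -0.9, -0.3]
37.7 [0.5614 0.1498 0.2413] [3.141 0.842 1.563] q [-0.58  0.73 -0.18  1.49  0.69  1.61 -0.99] F [0.5 0.1 1.3] 0.0851 0.0
[ 0.0033 -0.001   0.1701] [-0.0059 -0.0268 -0.0053]
1500 n [ 0.002 -0.653  0.758] theta 0.86 s range [-0.1043  0.0945] t [-0.0305  0.0314]
mouth [0.5594 0.0647 0.1598] origin [ 0.5594 -0.0868  0.0293]
```

In the tool's units: 0.168 m / 0.5 = 0.336, 0.145 m / 0.5 = 0.29, -0.02 rad / 3.1416 = -0.0064.

```bash
echo '[{"aperture": 0.085,"dx": 0.006,"dy": -0.002,"dz": 0.06,"wy": -0.0064},{"aperture": 0.085,"dx": 0.006,"dy": -0.002,"dz": 0.14,"wy": -0.0064},{"aperture": 0.085,"dx": 0.006,"dy": -0.002,"dz": 0.22,"wy": -0.0064},{"aperture": 0.085,"dx": 0.006,"dy": -0.002,"dz": 0.29,"wy": -0.0064},{"aperture": 0.085,"dx": 0.006,"dy": -0.002,"dz": 0.336,"wy": -0.0064}]' | python3 -m creep |grep -E "pos|rot|^force"; echo '[{"aperture": 0.085},{"aperture": 0.085}]' | python3 -m creep|grep ^force; python3 t.py .5595 .0251 .1256 3.1416 .865 1.571;  echo '[{"aperture": 0.03},{"aperture": 0.03},{"aperture": 0.03},{"aperture": 0.03},{"aperture": 0.03}]' | python3 -m creep 90
```

```text
position: [0.5599, 0.0244, 0.1285]
tool_rot: [3.136, 0.861, 1.557]
force: [1.2, 0.2, -0.3]
force: [-0.0, 0.4, 1.2]
38.62 [0.5599 0.0275 0.1284] [3.138 0.862 1.561] q [-0.46  0.81 -0.14  1.72  0.81  1.32 -1.09] F [-0.   0.4  1.2] 0.0851 0.0
[ 0.0006 -0.0004  0.0037] [-0.0037 -0.0029 -0.0066]
clock: 39.25
position: [0.5594, 0.0279, 0.1272]
tool_rot: [3.141, 0.864, 1.565]
force: [0.1, 3.9, 7.1]
grip_width: 0.0591
finger_force: 96.2
```

In the tool's units: -0.13 m / 0.5 = -0.26, -0.111 m / 0.5 = -0.222.

```bash
echo '[{"aperture": 0.03,"dx": -0.03,"dz": -0.026},{"aperture": 0.03,"dx": -0.09,"dz": -0.078},{"aperture": 0.03,"dx": -0.16,"dz": -0.136},{"aperture": 0.03,"dx": -0.22,"dz": -0.188},{"aperture": 0.03,"dx": -0.26,"dz": -0.222}]' | python3 -m creep |grep -E "pos|rot|force"; echo '[{"aperture": 0.03,"wy": 0.0318},{"aperture": 0.03,"wy": 0.0796},{"aperture": 0.03,"wy": 0.1273},{"aperture": 0.03,"wy": 0.1751},{"aperture": 0.03,"wy": 0.2228}]' | python3 -m creep|grep -E "pos|rot|force"; echo '[{"aperture": 0.03,"wy": 0.0318},{"aperture": 0.03,"wy": 0.0522},{"aperture": 0.03,"wy": 0.0522},{"aperture": 0.03,"wy": 0.0522}]' | python3 -m creep|grep -E "pos|rot|force"; python3 t.py .4715 -.338 .30 3.1416 0 1.565
```

```text
position: [0.5591, 0.0274, 0.3001]
tool_rot: [3.14, 0.863, 1.563]
force: [-0.5, 0.7, -2.3]
finger_force: 97.3
position: [0.559, 0.0274, 0.2983]
tool_rot: [3.141, 0.16, 1.566]
force: [-1.1, 0.5, -3.3]
finger_force: 97.2
position: [0.5589, 0.0277, 0.2975]
tool_rot: [-3.141, 0.002, 1.566]
force: [-1.0, 0.4, -2.6]
finger_force: 97.2
41.0 [0.5589 0.0277 0.2975] [-3.141e+00  2.000e-03  1.566e+00] q [ 0.08  0.37 -0.31  1.68  0.12  1.12 -0.28] F [-1.   0.4 -2.6] 0.059 97.2
[-0.3661 -0.0857 -0.0017] [-0.0008  0.002   0.0011]
```

In the tool's units: -0.195 m / 0.5 = -0.39, -0.15 m / 0.5 = -0.3.

```bash
echo '[{"aperture": 0.03,"dx": -0.04,"dy": -0.01},{"aperture": 0.03,"dx": -0.12,"dy": -0.028},{"aperture": 0.03,"dx": -0.21,"dy": -0.05},{"aperture": 0.03,"dx": -0.3,"dy": -0.07},{"aperture": 0.03,"dx": -0.39,"dy": -0.092}]' | python3 -m creep |grep -E "pos|rot|force"; echo '[{"aperture": 0.03,"dx": -0.09,"dy": -0.02},{"aperture": 0.03,"dx": -0.18,"dy": -0.04},{"aperture": 0.03,"dx": -0.26,"dy": -0.06},{"aperture": 0.03,"dx": -0.32,"dy": -0.076},{"aperture": 0.03,"dx": -0.342,"dy": -0.08}]' | python3 -m creep|grep -E "pos|rot|force"; echo '[{"aperture": 0.03},{"aperture": 0.03}]' | python3 -m creep >/dev/null; python3 t.py .4715 -.338 .154 3.1416 0 1.565; python3 - <<'E'
from h import *
c=calibration('scene'); im,d=grab_frame('scene'); P=cloud(c,d)
m=(abs(P[...,0]-.4715)<.07)&(abs(P[...,1]+.338)<.07)&(P[...,2]>.12)&(P[...,2]<.34); q=P[m]
# canister visible side faces: find centre of rim and sides by height slices
for z in np.arange(.15,.34,.03):
    s=q[abs(q[:,2]-z)<.008]
    if len(s)>5: print(z.round(2),len(s),s.min(0).round(3)[:2],s.max(0).round(3)[:2])
E
```

```text
position: [0.5118, -0.1679, 0.2978]
tool_rot: [-3.141, 0.002, 1.567]
force: [0.4, 0.5, -3.1]
finger_force: 97.3
position: [0.4707, -0.3391, 0.2976]
tool_rot: [-3.14, 0.001, 1.565]
force: [0.5, 0.1, -2.4]
finger_force: 97.3
42.5 [ 0.4718 -0.3367  0.2979] [-3.141  0.     1.567] q [ 0.64  0.39 -0.16  1.64  0.07  1.12  0.45] F [ 0.5 -0.5 -2. ] 0.0591 97.2
[-0.0013 -0.0003  0.1439] [-0.0002  0.0004  0.0022]
0.15 86 [ 0.443 -0.367] [ 0.505 -0.307]
0.18 132 [ 0.444 -0.367] [ 0.504 -0.307]
0.21 133 [ 0.445 -0.367] [ 0.505 -0.307]
0.24 138 [ 0.452 -0.366] [ 0.505 -0.306]
0.27 159 [ 0.447 -0.366] [ 0.504 -0.306]
0.3 172 [ 0.444 -0.366] [ 0.508 -0.307]
0.33 179 [ 0.443 -0.366] [ 0.517 -0.306]
```

Vertical, and centred on (0.474, -0.337) over the mat. I'll lower it.

In the tool's units: 0.134 m / 0.5 = 0.268, 0.12 m / 0.5 = 0.24.

```bash
echo '[{"aperture": 0.03,"dy": -0.002,"dz": 0.05},{"aperture": 0.03,"dy": -0.002,"dz": 0.12},{"aperture": 0.03,"dy": -0.002,"dz": 0.19},{"aperture": 0.03,"dy": -0.002,"dz": 0.24},{"aperture": 0.03,"dy": -0.002,"dz": 0.268}]' | python3 -m creep |grep -E "pos|rot|^force"; echo '[{"aperture": 0.03,"dz": 0.008},{"aperture": 0.03,"dz": 0.012},{"aperture": 0.03,"dz": 0.012}]' | python3 -m creep|grep -E "pos|rot|^force"; echo '[{"aperture": 0.03,"dz": 0.004},{"aperture": 0.03,"dz": 0.004}]' | python3 -m creep|grep -E "pos|rot|^force"; echo '[{"aperture": 0.03,"dz": 0.004},{"aperture": 0.03,"dz": 0.004}]' | python3 -m creep|grep -E "pos|rot|^force"
```

```text
position: [0.4701, -0.3373, 0.1629]
tool_rot: [-3.141, -0.0, 1.566]
force: [-0.1, 0.5, -2.0]
position: [0.4703, -0.3385, 0.1585]
tool_rot: [3.141, 0.001, 1.565]
force: [-0.1, 0.1, -2.9]
position: [0.47, -0.3383, 0.156]
tool_rot: [-3.141, 0.001, 1.565]
force: [-0.5, -0.4, -2.6]
position: [0.4703, -0.3388, 0.1552]
tool_rot: [3.141, 0.002, 1.565]
force: [-2.9, 0.5, 19.0]
```

In the tool's units: -0.2 m / 0.5 = -0.4, -0.16 m / 0.5 = -0.32.

```bash
echo '[{"aperture": 0.085},{"aperture": 0.085},{"aperture": 0.085},{"aperture": 0.085}]' | python3 -m creep |grep -E "pos|force"; echo '[{"aperture": 0.085,"dz": -0.06},{"aperture": 0.085,"dz": -0.14},{"aperture": 0.085,"dz": -0.22},{"aperture": 0.085,"dz": -0.32},{"aperture": 0.085,"dz": -0.4}]' | python3 -m creep |grep ^force; echo '[{"aperture": 0.085,"dx": -0.1},{"aperture": 0.085,"dx": -0.2,"dy": -0.08},{"aperture": 0.085,"dx": -0.3,"dy": -0.16},{"aperture": 0.085,"dx": -0.4,"dy": -0.24},{"aperture": 0.085,"dx": -0.4,"dy": -0.24}]' | python3 -m creep |grep pos
python3 - <<'E'
from h import *
for n in('top','scene'):
    im,d=grab_frame(n); c=calibration(n); P=cloud(c,d)
    if n=='top': cv2.imwrite('pics/topF.png',im)
    if n=='scene': cv2.imwrite('pics/sceneF.png',im)
    for k,(x,y,r,z0,z1) in dict(rim=(.475,-.34,.06,.195,.21),knob=(.667,-.143,.04,.045,.065),plate=(.667,-.143,.05,.022,.032)).items():
        q=P[(abs(P[...,0]-x)<r)&(abs(P[...,1]-y)<r)&(P[...,2]>z0)&(P[...,2]<z1)]
        if len(q)>4:
            (a,b),(w,h),an=cv2.minAreaRect((q[:,:2]*1000).astype(np.float32)); print(n,k,len(q),np.round([a,b,w,h,an],1),np.median(q[:,2]).round(4))
E
```

```text
position: [0.47, -0.3383, 0.1538]
force: [0.1, 0.2, -0.1]
finger_force: 0.0
force: [0.2, 0.4, -1.0]
position: [0.3446, -0.541, 0.3535]
top rim 280 [ 470.1 -339.7   61.2   60.2   89.4] 0.2021
top knob 77 [ 665.7 -143.4   19.5   23.3   84. ] 0.0543
top plate 453 [ 666.4 -143.7   60.    61.7   77.8] 0.0267
scene rim 308 [ 470.6 -339.5   59.6   64.2   89.9] 0.2029
scene knob 92 [ 668.1 -143.6   20.6   23.3   60. ] 0.0556
scene plate 509 [ 667.7 -143.5   60.6   62.2   77.9] 0.0283
```

View pics/topF.png

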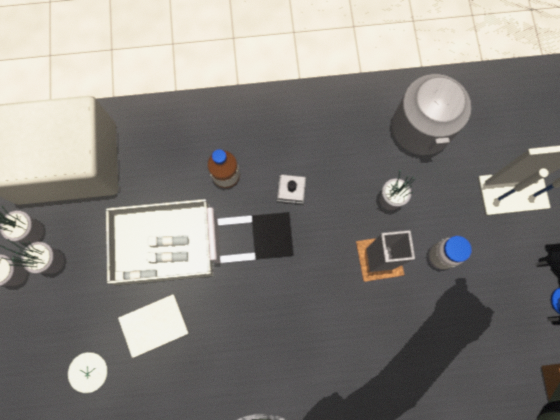

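View pics/sceneF.png

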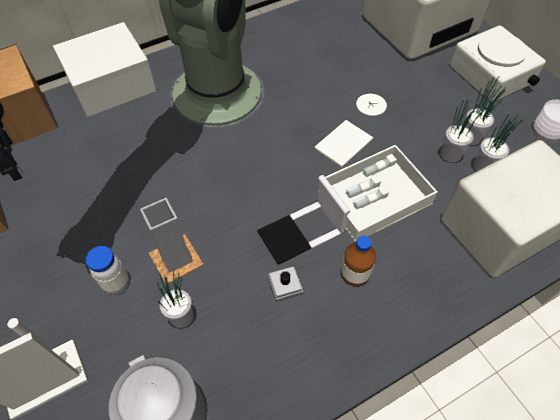

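The top view shows three tubes lying flat in the tray at (168,241), (168,257) and (140,274). The canister is empty and upright on the mat at (397,246), the cap is in its holder at (291,188), and the bottle and cup are standing. The scene view agrees, and no loose tubes remain on the bench.

```bash
echo '[{"aperture": 0.085},{"aperture": 0.085}]' | python3 -m creep >/dev/null; python3 -c "
from workcell import job; print(job.job_done())"
```

```text
the job is handed in; nothing more can be done
None
```

I handed the job in with all three tubes lying in the wash tray (one from the bench, two from the canister), the cap knob up in its holder, the empty canister upright on its mat, and the bottle and seedling cup still standing; no verdict was returned.

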